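# Load the mill jar with grinding pellets through a funnel

### The job

Lift the orange funnel out of its white stand and put it, spout down, in the neck of the glass jar. Then take the steel scoop by its black handle and pour all six ceramic grinding pellets through the funnel into the jar, and set the empty scoop back down level on the blue mat. Last, put the funnel back in its white stand, leaving the jar upright with all six pellets in it and the timer, the amber bottle and the staining jar undisturbed.

Things in the scene. Friction and masses are not known exactly. Their poses are not given: they have to be found in the camera images.
- funnel: Orange funnel, 120 g, 92 mm tall. Origin: centre of the spout's lower end; z up its axis. Spout 45 mm outside, 38 bore, 40 long; above it a flat flange, 68 across, it rests on; then a cone to the mouth, 132 mm outside, 126 inside. Two ears along its +x and -x. Starts upright in the stand, spout end 20 mm above the bench, ears along y +-40 deg. Home in jar: spout end 70 mm above its underside.
- funnel_ear_a (a point): Centre of the funnel's ear a, 83 mm from the axis along the funnel's +x, 77 mm above the spout's end. Each ear is a plate 12 mm thick (in funnel y), 62 to 104 mm from the axis, 62 to 92 mm above the spout's end: pinch it from above on its two flat faces, with about 30 N as the funnel hangs off to one side.
- funnel_ear_b (a point): Centre of the other, like ear, 83 mm along the funnel's -x, 77 mm above the spout's end.
- funnel_mouth (a point): Centre of the funnel's mouth, level with its rim, 92 mm above the spout's lower end.
- stand: Fixed white plastic square collar, 60 mm tall, 72 mm square on a 90 mm foot, with an open 56 mm square hole: the funnel's resting place (its spout end then 20 mm above the bench). Origin: centre of its underside on the bench. Stand and jar may stand either way round: one in the middle, the other on the robot's left.
- jar: Loose clear glass jar, 0.55 kg, empty, 92 mm across, 110 mm tall, with a narrower neck 66 mm outside and 56 mm inside. It stands upright. Origin: centre of its underside; inner floor 6 mm up. The shoulder narrows from z = 74 to 92 mm.
- jar_rim (a point): Centre of the jar's mouth, level with its rim, 110 mm above the jar's underside.
- scoop: Open steel scoop, 0.28 kg, holding the six pellets (0.1 kg). Origin: underside; x points to the open pouring lip, z up. Tray 92 mm wide, walls 42 mm tall, flat floor 4 mm thick from x = -75 to +35 mm, then a 20 deg ramp up to the lip at x = 83 mm, where the walls narrow to about 58 mm. The pellets roll freely on it: carry it level and smoothly; tipping it lip-down by 50 deg empties it.
- scoop_grip (a point): Where to grip the scoop's black handle: scoop x = -30 mm, y = 0, 77 mm above its underside. The handle is an upright fin on the middle line, 12 mm thick (in scoop y), x = -75 to -5 mm, z = 58 to 98 mm: pinch it on its flat faces with about 40 N, from straight above or leaning in the scoop's x-z plane. Loaded balance point near x = -15 mm.
- scoop_lip (a point): Middle of the pouring lip's edge: scoop x = 83 mm, 21 mm above the underside.
- mat: Fixed blue mat, 210 by 140 by 3 mm, on the robot's right; the scoop starts on it (lip towards the robot's left, give or take 28 deg) and must return to it. Origin: centre of its underside on the bench; x along its long side. The scoop's origin rests 3 mm above the mat's origin.
- piece1: Loose ceramic grinding pellet (a short round-ended rod), 18 mm across, 26 mm long, 17 g, terracotta red. Origin: its centre. Starts lying in the scoop; rolls easily.
- piece2: Loose ceramic grinding pellet (a short round-ended rod), 18 mm across, 26 mm long, 17 g, white. Origin: its centre. Starts lying in the scoop; rolls easily.
- piece3: Loose ceramic grinding pellet (a short round-ended rod), 18 mm across, 26 mm long, 17 g, terracotta red. Origin: its centre. Starts lying in the scoop; rolls easily.
- piece4: Loose ceramic grinding pellet (a short round-ended rod), 18 mm across, 26 mm long, 17 g, white. Origin: its centre. Starts lying in the scoop; rolls easily.
- piece5: Loose ceramic grinding pellet (a short round-ended rod), 18 mm across, 26 mm long, 17 g, terracotta red. Origin: its centre. Starts lying in the scoop; rolls easily.
- piece6: Loose ceramic grinding pellet (a short round-ended rod), 18 mm across, 26 mm long, 17 g, white. Origin: its centre. Starts lying in the scoop; rolls easily.
- reagent: Bystander: amber glass bottle with black cap, 60 mm across, 150 mm tall, beyond the work. Origin: centre of its underside.
- coplin: Bystander: clear glass staining jar with lid and slides, 64 by 80 by 99 mm, beyond the work. Origin: centre of its underside.
- timer: Bystander: white desk timer, 30 by 75 by 60 mm, beyond the work. Origin: centre of its underside.
There are look-alikes about, which are no part of the job. What is shaped like the stand but green or purple is not meant.

How it is judged:
By the outcome, as a careful person would: the job done as asked, in the order asked, and still so for the second after the job is handed in, with the robot touching nothing.
It also fails if it takes over 72 s, if anything falls off the work surface, if the arm or the gripper's body presses on something with over 40 N, if the wrist force passes 120 N, or if a joint passes its speed limit or range.

### The arm

A 6-joint arm with a two-finger parallel gripper is mounted at the origin on the work surface. World frame = base frame: x ahead of the robot, y to its left, z up, the work surface at z = 0. Lengths are in m, angles in degrees, forces in N, time in s.
With the tool pointing down it reaches from about 0.4 to 0.825 m from the base axis. Payload 7 kg.
Tool frame: the origin (TCP) lies at the very end of the fingers, on their centre line; the grasp point (between the pads) lies r.grip_depth behind it (r.grip_depth is the distance from the TCP to the grasp point, in m); z points along the fingers, y is the direction in which the jaws open and shut (so a half turn about z gives the same grasp; the last joint's range is limited). The gripper opens to 88 mm and grips with 3 to 60 N. Pads are 19 mm wide; open, the fingers measure 130 mm over their backs; the gripper's body (78 mm by 193 mm) begins 47 mm behind the grasp point.
Start: joints at [-55.743, 20.546, 0.682, 0, -70.136, -16.507], TCP at [0.206, -0.643, 0.227] pointing down, gripper open.
Joint ranges: [-176.03, 176.03], [-82.01, 121.73], [-58.28, 71.71], [-173.87, 95.51], [-174.79, -0.11], [-173.66, 173.66]. Speed limits (degrees/s): [136.94, 136.94, 172.46, 180, 180, 180].

### API

Orientations are given as [roll, pitch, yaw] about the fixed x, y, z axes, in that order (R = Rz(yaw) Ry(pitch) Rx(roll)).
In Python, from plant import r gives the robot as it stands. The module is installed in compiled form; this text tells all that it offers.
- The arm moves only by the tool step_arm, never from a script. Its argument "increments" is a list of rows, each a list of 3 entries, a list of its own where there are three numbers: the shift along the tool's x, y, z in m, then the turn, a rotation vector about the tool's x, y, z in rad, then the closure, from 0 (fully open) to 1 (shut). In form: [[[x, y, z], [wx, wy, wz], grip], ...]. A call has 1 to 10 rows; each row is the pose to reach, as a shift and turn from the pose commanded when the call began, along the tool's axes at that moment; what a row does not reach only later rows make up. A row lasts 1/10 s, in which the tool goes at most 50 mm and 8.59 degrees, less where a joint would pass 70% of its speed; a pose out of reach is approached as far as the arm can. A call with a gripper value outside its range is refused whole. The fingers move at their own pace and stop on an object; "force" is the grip in N (left out, the last holds). Time passes only in rows, so rows that repeat a pose let the fingers close. It gives the time, the measured TCP pose, the force and the opening at its end, in the units of the state.
- r.get_state(): the state, without advancing time (a new reading comes with each control period).
- r.capture(name): name is "scene" or "top" or "wrist"; returns a dict with "color" (384x512x3 uint8, red, green, blue), "intrinsics" (3x3 intrinsics, pixels), "rvec" (rotation vector, rad) and "tvec" (3), from world to camera coordinates, as OpenCV has them; the wrist camera has in their place "T_tool_cam" (4x4, takes a point from camera to tool coordinates, whose origin is the TCP and whose axes are the flange's). Camera axes: x right, y down, z forward; pixel columns grow to the right and rows downward; lengths in m; the calibration is good to about 2 mm. A picture is of the moment at which its call begins: read the wrist's pose just before it. There is no depth.
- r.close_job(): hands the job in, once; it reports no verdict.
The state is a dict: "time_s": time; "joints": joint angles; "qd": joint speeds; "joint_torque": joint torques, N m; "tcp_pos": TCP position; "eef_rot": TCP orientation; "contact_force": force on the tool from outside, world axes, zero at the start; "moment": the same for the moment, N m; "gripper_width": finger opening in m.
Only numpy, scipy, OpenCV 4.12 (cv2) and the standard library are available. Lean on these libraries where they do the work, as an engineer would, in place of code of your own. Each camera call takes 0.05 s, during which the arm holds its last target.

## Working session

There is one attempt and no reset: what is moved stays moved. The work goes in short steps, Python scripts to look and compute and a tool call to move; the robot and the scene stay as the last step left them, time stands still between calls to the robot, and variables do not carry over. Pictures are saved under pics/ and viewed, and the job is handed in when it is done.

Besides the shell and the picture viewer there is one more tool, called after ">>>" by a JSON object that holds its "fn" and its "kwargs", one argument or row to a line. step_arm: Moves the arm, as the interface text tells. Its arguments: {"type":"object","properties":{"increments":{"type":"array","items":{"type":"array"}},"force":{"type":"number"}},"required":["increments"]}

```bash
mkdir -p pics; ls; cat > h.py <<'E'
import numpy as np, cv2, sys
from plant import r
from scipy.spatial.transform import Rotation as R
def snap(name,fn,crop=None,scale=1.0):
    c=r.capture(name); im=cv2.cvtColor(c['color'],cv2.COLOR_RGB2BGR)
    np.save('pics/'+fn+'.npy',c,allow_pickle=True)
    cv2.imwrite('pics/'+fn+'.png',im); return c
E
python3 - <<'E'
from h import *
s=r.get_state(); print(s, r.grip_depth)
for n in ('scene','top','wrist'):
    c=snap(n,n+'0'); print(n,{k:np.round(v,4).tolist() for k,v in c.items() if k!='color'})
E
```

```text
pics
{'time_s': 0.0, 'joints': array([-5.57413254e+01,  2.05912945e+01,  6.34623919e-01, -2.03140492e-02,
       -7.01367390e+01, -1.65070958e+01]), 'qd': array([-0.00524268, -0.04843142, -0.0511463 , -0.04625296,  0.01520343,
       -0.08226943]), 'joint_torque': array([-5.81727954e-05, -5.82714736e+01,  2.93064737e+01,  6.99727044e+00,
        6.98617485e-03, -1.70139865e-04]), 'tcp_pos': array([ 0.20562983, -0.64240291,  0.22563013]), 'eef_rot': array([ 1.79905014e+02, -8.23393650e-03, -1.62255332e+02]), 'contact_force': array([-0.20904822, -0.07652572,  0.63977959]), 'moment': array([-0.05855261, -0.03401565,  0.02131884]), 'gripper_width': 0.08779832159806499} 0.0188
scene {'intrinsics': [[384.9448, 0.0, 257.4497], [0.0, 384.9448, 188.664], [0.0, 0.0, 1.0]], 'rvec': [2.2393, 1.1468, -0.4121], 'tvec': [-0.3874, -0.229, 1.3644]}
top {'intrinsics': [[440.5573, 0.0, 260.3773], [0.0, 440.5573, 191.576], [0.0, 0.0, 1.0]], 'rvec': [2.0957, -2.1421, 0.1849], 'tvec': [0.0931, 0.556, 1.1788]}
wrist {'intrinsics': [[313.6574, 0.0, 255.2675], [0.0, 313.6574, 192.6434], [0.0, 0.0, 1.0]], 'T_tool_cam': [[-0.0005, -0.9579, -0.2871, 0.0773], [1.0, -0.0003, -0.0008, 0.0008], [0.0007, -0.2871, 0.9579, -0.1589], [0.0, 0.0, 0.0, 1.0]]}
```

View pics/scene0.png

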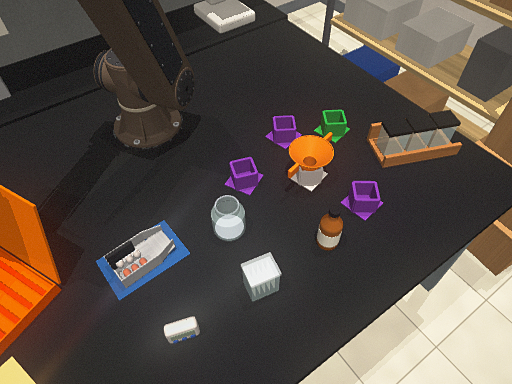

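View pics/top0.png

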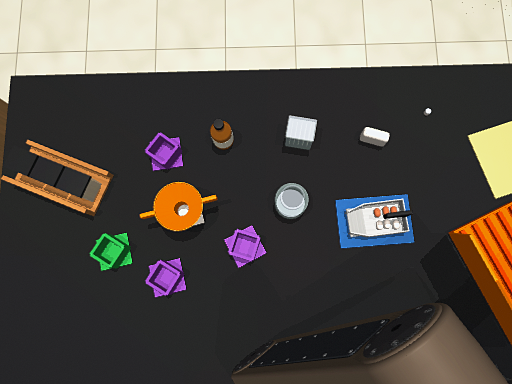

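View pics/wrist0.png

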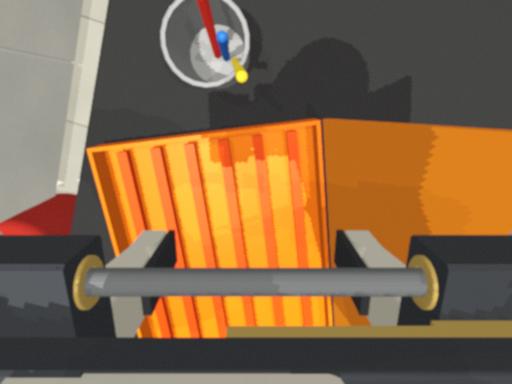

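Top view: the funnel and white stand are at (180,207). The clear jar is at (291,201), and the scoop on the blue mat is at (378,220). Possible mix-ups:
- **Stand:** purple collars at (163,150), (165,277) and (244,245), and a green one at (110,250).
- **Funnel:** the orange box at (490,250) and the slide rack at (60,180).
- **Jar:** the staining jar at (300,130).

I choose the orange funnel, the white collar under it, and the jar at (291,201). Close crops next.

```bash
python3 - <<'E'
import cv2,numpy as np
t=cv2.imread('pics/top0.png'); s=cv2.imread('pics/scene0.png')
a=cv2.resize(t[170:245,130:230],None,fx=8,fy=8,interpolation=cv2.INTER_CUBIC)
cv2.imwrite('pics/c_top_funnel.png',a)
a=cv2.resize(t[170:255,330:420],None,fx=7,fy=7,interpolation=cv2.INTER_CUBIC)
cv2.imwrite('pics/c_top_scoop.png',a)
a=cv2.resize(s[125:195,275:345],None,fx=8,fy=8,interpolation=cv2.INTER_CUBIC)
cv2.imwrite('pics/c_sc_funnel.png',a)
a=cv2.resize(s[215:300,95:195],None,fx=7,fy=7,interpolation=cv2.INTER_CUBIC)
cv2.imwrite('pics/c_sc_scoop.png',a)
a=np.hstack([cv2.resize(t[175:225,265:315],None,fx=7,fy=7,interpolation=cv2.INTER_CUBIC),cv2.resize(s[190:240,205:255],None,fx=7,fy=7,interpolation=cv2.INTER_CUBIC)])
cv2.imwrite('pics/c_jar.png',a)
E
```

```text
(no output)
```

View pics/c_top_funnel.png

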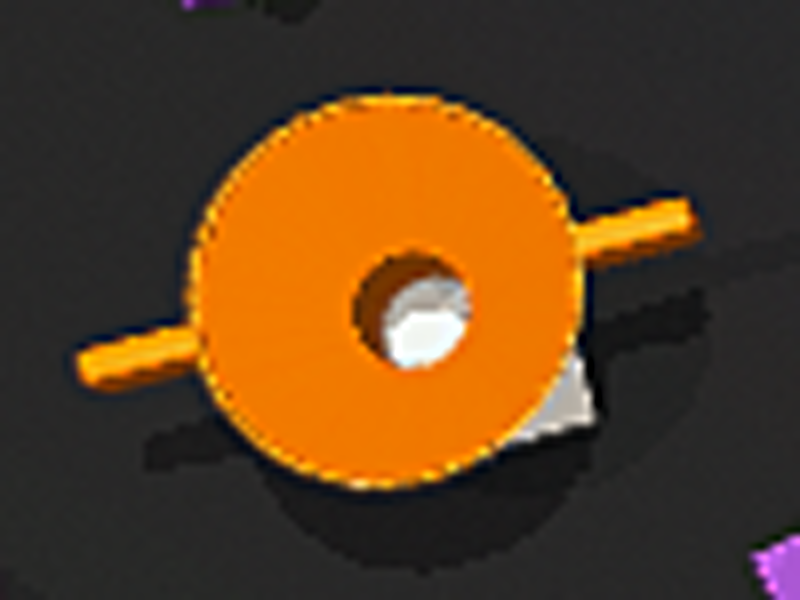

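View pics/c_top_scoop.png

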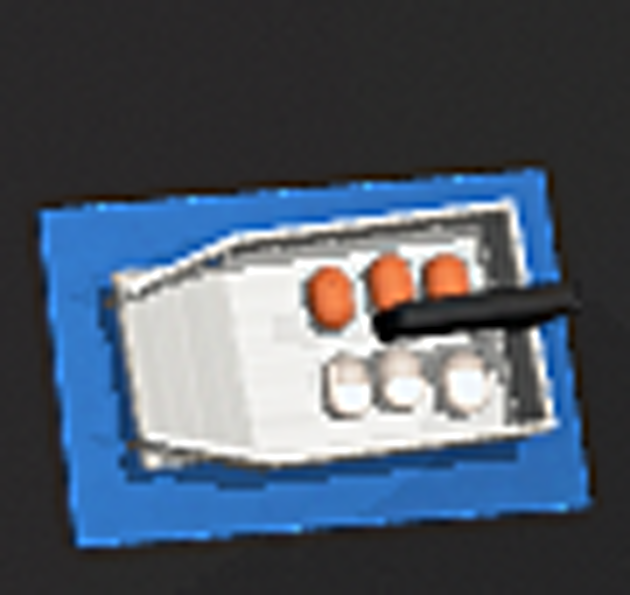

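View pics/c_sc_funnel.png

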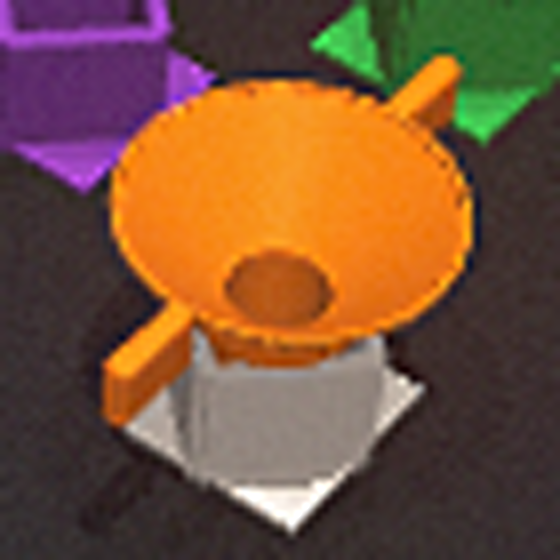

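View pics/c_sc_scoop.png

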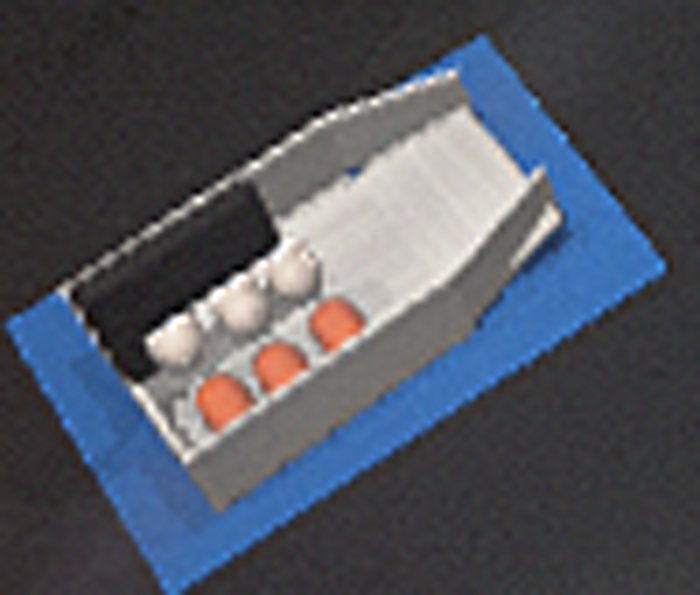

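View pics/c_jar.png

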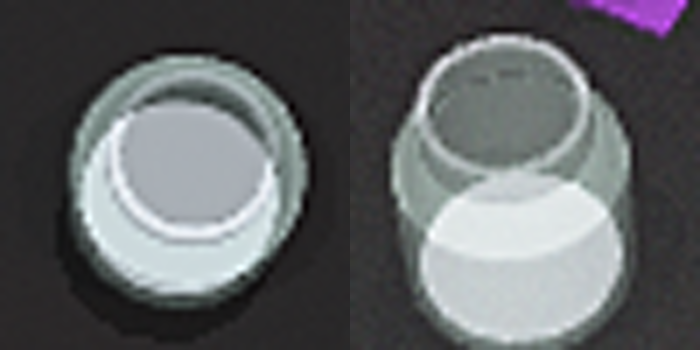

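```bash
cat > fit.py <<'E'
from h import *
from scipy.optimize import least_squares
C={n:np.load(f'pics/{n}0.npy',allow_pickle=True).item() for n in('top','scene')}
def proj(cam,P):
    c=C[cam]; return cv2.projectPoints(np.atleast_2d(np.asarray(P,float)),c['rvec'],c['tvec'],c['intrinsics'],None)[0][:,0]
def px(cr,pts):  # crop (x0,y0,s)
    return [( cr[0]+(u+.5)/cr[2]-.5, cr[1]+(v+.5)/cr[2]-.5) for u,v in pts]
def circ(x,y,z,rad):
    t=np.linspace(0,2*np.pi,180); return np.c_[x+rad*np.cos(t),y+rad*np.sin(t),z+0*t]
def ext(p): return np.r_[p.min(0),p.max(0)]
def extpx(cr,l,t,r_,b):
    a=px(cr,[(l,t),(r_,b)]); return np.r_[a[0],a[1]]
E
cat > f1.py <<'E'
from fit import *
TF=(130,170,8);SF=(275,125,8);TS=(330,170,7);SS=(95,215,7);TJ=(265,175,7);SJ=(205,190,7)
# funnel
et=extpx(TF,190,93,583,488); es=extpx(SF,112,80,473,345)
def frame(x,y,z,yaw,P):
    c,s=np.cos(yaw),np.sin(yaw); P=np.array(P,float); return np.c_[x+c*P[:,0]-s*P[:,1],y+s*P[:,0]+c*P[:,1],z+P[:,2]]
ears=[(.104,0,.092),(-.104,0,.092)]  # +x toward +y world side (left)
pt=px(TF,[(82,363),(687,208)]); ps=px(SF,[(450,64),(116,372)])
def res(p):
    x,y,z,yaw=p
    return np.r_[ext(proj('top',circ(x,y,z+.092,.066)))-et, ext(proj('scene',circ(x,y,z+.092,.066)))-es,
      (proj('top',frame(x,y,z,yaw,ears))-pt).ravel(),(proj('scene',frame(x,y,z,yaw,ears))-ps).ravel()]
o=least_squares(res,[.5,.3,.02,1.57]); print('funnel',o.x[:3].round(4),np.rad2deg(o.x[3]).round(2)); print(o.fun.round(1))
# jar
et=extpx(TJ,110,75,275,242); es=extpx(SJ,68,35,240,170)
def res(p): return np.r_[ext(proj('top',circ(*p,.033)))-et, ext(proj('scene',circ(*p,.033)))-es]
o=least_squares(res,[.5,.0,.1]); print('jar rim',o.x.round(4),o.fun.round(1))
# mat
mp=[(.105,.07,.003),(.105,-.07,.003),(-.105,-.07,.003),(-.105,.07,.003)]
pt=px(TS,[(78,547),(40,212),(547,168),(592,508)]); ps=px(SS,[(482,35),(667,265),(172,595),(8,325)])
def res(p): return np.r_[(proj('top',frame(*p,mp))-pt).ravel(),(proj('scene',frame(*p,mp))-ps).ravel()]
o=least_squares(res,[.5,-.2,0,1.57]); print('mat',o.x[:3].round(4),np.rad2deg(o.x[3]).round(2)); print(o.fun.round(1))
sp=[(-.005,0,.098),(-.075,0,.098),(-.075,-.046,.042),(-.075,.046,.042),(.083,0,.021)]
pt=px(TS,[(378,320),(578,303),(513,203),(555,425),(135,370)]); ps=px(SS,[(250,185),(75,290),(190,460),(65,290),(497,145)])
def res(p): return np.r_[(proj('top',frame(*p,sp))-pt).ravel(),(proj('scene',frame(*p,sp))-ps).ravel()]
o=least_squares(res,[.5,-.2,0,1.57]); print('scoop',o.x[:3].round(4),np.rad2deg(o.x[3]).round(2)); print(o.fun.round(1))
E
python3 f1.py
```

```text
funnel [0.5148 0.3004 0.0187] 103.4
[-0.5 -0.2  0.1 -0.3 -0.4  0.5 -0.   0.1 -0.5  0.3  0.3  0.   0.2 -0.5
 -0.3  0.2]
jar rim [ 0.5307 -0.0026  0.1083] [-1.  -0.4  0.3  0.2 -0.6 -0.4  0.   0.6]
mat [ 0.4755 -0.2429 -0.0021] 93.45
[-0.3  0.3 -0.4 -0.3 -0.6  0.1 -0.  -0.2  0.1 -0.2  0.1  0.2 -0.4  0.4
 -0.8 -0.1]
scoop [ 0.477  -0.2458  0.    ] 96.39
[ 2.3  0.1 -0.2 -1.  -0.7 -0.1 -0.3  0.8 -1.1  0.6  0.4 -1.  -0.2  0.9
 -0.4  0.  -0.5 -0.3  1.   0.6]
```

```bash
cat > plan.py <<'E'
from h import *
import json,os
# commanded-pose bookkeeping: pos, rotation matrix
def load():
    if os.path.exists('cmd.json'):
        d=json.load(open('cmd.json')); return np.array(d['p']),np.array(d['R'])
    return np.array([.206,-.643,.227]),R.from_euler('xyz',[180,0,-162.255],degrees=True).as_matrix()
def save(p,Rm): json.dump({'p':p.tolist(),'R':Rm.tolist()},open('cmd.json','w'))
def apply(sh,rv):   # update bookkeeping with what was commanded
    p,Rm=load(); save(p+Rm@np.array(sh),Rm@R.from_rotvec(rv).as_matrix())
def down(yaw): return R.from_euler('xyz',[180,0,yaw],degrees=True).as_matrix()
def rel(pt,Rt,p=None,Rm=None):
    if p is None: p,Rm=load()
    return (Rm.T@(np.array(pt)-p)).round(4).tolist(), R.from_matrix(Rm.T@Rt).as_rotvec().round(4).tolist()
def st():
    s=r.get_state(); p,Rm=load()
    with open('log.txt','a') as f: f.write(json.dumps([s['joints'].tolist(),s['tcp_pos'].tolist(),s['eef_rot'].tolist()])+'\n')
    print('t',round(s['time_s'],2),'J',s['joints'].round(1),'tcp',s['tcp_pos'].round(4),'rot',s['eef_rot'].round(2),'F',s['contact_force'].round(1),'w',round(s['gripper_width'],4)); print('cmd',p.round(4),R.from_matrix(Rm).as_euler('xyz',degrees=True).round(2))
E
python3 - <<'E'
from plan import *
st(); print(rel([.50,-.22,.28],down(-115)))
E
```

```text
t 0.15 J [-55.7  20.6   0.6  -0.  -70.1 -16.5] tcp [ 0.2057 -0.6425  0.2258] rot [ 1.7993e+02 -1.0000e-02 -1.6226e+02] F [ 0.1 -0.5 -0.6] w 0.0875
cmd [ 0.206 -0.643  0.227] [-180.      0.   -162.26]
([-0.4089, 0.3133, -0.053], [0.0, 0.0, -0.8248])
```

>>> {"fn": "step_arm", "kwargs": {
  "increments": [
    [[-0.041, 0.031, -0.05], [0, 0, -0.08], 0],
    [[-0.082, 0.063, -0.053], [0, 0, -0.165], 0],
    [[-0.123, 0.094, -0.053], [0, 0, -0.25], 0],
    [[-0.164, 0.125, -0.053], [0, 0, -0.33], 0],
    [[-0.205, 0.157, -0.053], [0, 0, -0.41], 0],
    [[-0.245, 0.188, -0.053], [0, 0, -0.5], 0],
    [[-0.286, 0.219, -0.053], [0, 0, -0.58], 0],
    [[-0.327, 0.251, -0.053], [0, 0, -0.66], 0],
    [[-0.368, 0.282, -0.053], [0, 0, -0.74], 0],
    [[-0.408, 0.313, -0.053], [0, 0, -0.82], 0]
  ]
}}

```text
time_s: 1.15
tcp_pos: [0.4824, -0.2433, 0.2797]
eef_rot: [-180.0, 0.0, -115.1]
contact_force: [0.5, -0.2, -0.4]
gripper_width: 0.0874
```

```bash
python3 - <<'E'
from plan import *
apply([-0.408,0.313,-0.053],[0,0,-0.82]); st(); print(rel([.4956,.381,.22],down(-76.6)))
E
```

```text
t 1.15 J [ -6.    6.  -11.5  -0.  -72.5 -19.1] tcp [ 0.4824 -0.2433  0.2797] rot [-1.7998e+02  1.0000e-02 -1.1507e+02] F [ 0.5 -0.2 -0.4] w 0.0874
cmd [ 0.4992 -0.2205  0.28  ] [ 180.      0.   -115.27]
([-0.5424, 0.2601, 0.06], [-0.0, 0.0, -0.675])
```

>>> {"fn": "step_arm", "kwargs": {
  "increments": [
    [[-0.045, 0.022, 0], [0, 0, -0.055], 0],
    [[-0.09, 0.043, 0], [0, 0, -0.11], 0],
    [[-0.135, 0.065, 0], [0, 0, -0.17], 0],
    [[-0.18, 0.087, 0], [0, 0, -0.225], 0],
    [[-0.226, 0.108, 0], [0, 0, -0.28], 0],
    [[-0.271, 0.13, 0], [0, 0, -0.34], 0],
    [[-0.316, 0.152, 0.01], [0, 0, -0.395], 0],
    [[-0.36, 0.173, 0.02], [0, 0, -0.45], 0],
    [[-0.406, 0.195, 0.03], [0, 0, -0.5], 0],
    [[-0.45, 0.216, 0.04], [0, 0, -0.56], 0]
  ]
}}

```text
time_s: 2.15
tcp_pos: [0.4779, 0.2526, 0.24]
eef_rot: [-180.0, 0.0, -83.0]
contact_force: [1.7, -0.7, 0.0]
gripper_width: 0.0875
```

```bash
python3 - <<'E'
from plan import *
apply([-0.45,0.216,0.04],[0,0,-0.56]); st(); print(rel([.4956,.381,.20],down(-76.6)))
E
```

```text
t 2.15 J [ 48.6   7.3 -15.2  -0.  -67.5 -41.7] tcp [0.4779 0.2526 0.24  ] rot [-1.7998e+02  2.0000e-02 -8.3040e+01] F [ 1.7 -0.7  0. ] w 0.0875
cmd [0.496  0.2786 0.24  ] [180.     0.   -83.19]
([-0.1017, -0.0118, 0.04], [-0.0, 0.0, -0.115])
```

>>> {"fn": "step_arm", "kwargs": {
  "increments": [
    [[-0.04, -0.005, 0.015], [0, 0, -0.05], 0],
    [[-0.08, -0.01, 0.03], [0, 0, -0.09], 0],
    [[-0.102, -0.012, 0.04], [0, 0, -0.115], 0],
    [[-0.102, -0.012, 0.04], [0, 0, -0.115], 0],
    [[-0.102, -0.012, 0.04], [0, 0, -0.115], 0],
    [[-0.102, -0.012, 0.04], [0, 0, -0.115], 0]
  ]
}}

```text
time_s: 2.75
tcp_pos: [0.4785, 0.3524, 0.2008]
eef_rot: [-180.0, 0.0, -76.6]
contact_force: [0.0, 0.0, -0.1]
gripper_width: 0.0875
```

```bash
python3 - <<'E'
from plan import *
apply([-0.102,-0.012,0.04],[0,0,-0.115]); st(); snap('wrist','wrist1')
im=cv2.imread('pics/wrist1.png')
s=r.get_state(); c=np.load('pics/wrist1.npy',allow_pickle=True).item()
T=np.array(c['T_tool_cam']);Rw=R.from_euler('xyz',s['eef_rot'],degrees=True).as_matrix()
def pj(P):
    q=np.linalg.inv(T)@np.r_[Rw.T@(np.array(P)-s['tcp_pos']),1]; u=c['intrinsics']@q[:3]; return (u[:2]/u[2]).round(1)
d=np.array([-.2317,.9728,0]);o=np.array([.5148,.3004,.02])
for n,P in [('ear near end',o+d*.104+[0,0,.092]),('ear ctr',o+d*.083+[0,0,.092]),('far ear end',o-d*.104+[0,0,.092]),('mouth',o+[0,0,.092])]:
    q=pj(P); print(n,q); cv2.drawMarker(im,tuple(int(v) for v in q.round()),(255,0,0),0,10)
t=np.linspace(0,6.283,60)
for a in t:
    q=pj(o+[.066*np.cos(a),.066*np.sin(a),.092]); cv2.circle(im,tuple(int(v) for v in q.round()),1,(0,255,0),-1)
cv2.imwrite('pics/wrist1m.png',im)
E
```

```text
t 2.75 J [ 55.2  14.  -12.    0.  -63.9 -41.9] tcp [0.4785 0.3524 0.2008] rot [-1.7997e+02  1.0000e-02 -7.6650e+01] F [ 0.   0.  -0.1] w 0.0875
cmd [0.4958 0.3813 0.2   ] [180.    0.  -76.6]
ear near end [229.4 245.4]
ear ctr [228.8 222.9]
far ear end [221.6 -33.5]
mouth [226.  123.1]
```

View pics/wrist1m.png

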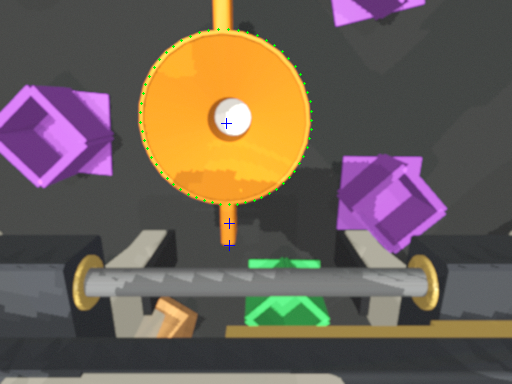

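```bash
cat >> plan.py <<'E'
def sync():
    s=r.get_state(); return s['tcp_pos'],R.from_euler('xyz',s['eef_rot'],degrees=True).as_matrix()
def relm(pt,Rt):
    p,Rm=sync(); return rel(pt,Rt,p,Rm)
def st():
    s=r.get_state()
    with open('log.txt','a') as f: f.write(json.dumps([s['joints'].tolist(),s['tcp_pos'].tolist(),s['eef_rot'].tolist()])+'\n')
    print('t',round(s['time_s'],2),'J',s['joints'].round(1),'qd',abs(s['qd']).max().round(1),'tcp',s['tcp_pos'].round(4),'rot',s['eef_rot'].round(2),'F',s['contact_force'].round(1),'w',round(s['gripper_width'],4))
E
python3 - <<'E'
from plan import *
st(); print(relm([.4956,.3811,.079],down(-76.6)))
E
```

```text
t 2.8 J [ 55.2  14.  -12.    0.  -63.9 -41.9] qd 0.3 tcp [0.4786 0.3524 0.201 ] rot [-1.7995e+02  3.0000e-02 -7.6660e+01] F [0.6 0.3 0.1] w 0.0876
([-0.024, -0.0231, 0.1221], [-0.0008, 0.0005, -0.0011])
```

>>> {"fn": "step_arm", "kwargs": {
  "increments": [
    [[-0.024, -0.023, 0.02], [0, 0, 0], 0],
    [[-0.024, -0.023, 0.06], [0, 0, 0], 0],
    [[-0.024, -0.023, 0.1], [0, 0, 0], 0],
    [[-0.024, -0.023, 0.122], [0, 0, 0], 0],
    [[-0.024, -0.023, 0.122], [0, 0, 0], 0],
    [[-0.024, -0.023, 0.122], [0, 0, 0], 1],
    [[-0.024, -0.023, 0.122], [0, 0, 0], 1],
    [[-0.024, -0.023, 0.122], [0, 0, 0], 1],
    [[-0.024, -0.023, 0.122], [0, 0, 0], 1],
    [[-0.024, -0.023, 0.122], [0, 0, 0], 1]
  ],
  "force": 30
}}

```text
time_s: 3.8
tcp_pos: [0.4953, 0.3823, 0.0791]
eef_rot: [-179.9, 0.1, -76.6]
contact_force: [0.1, -0.5, -1.3]
gripper_width: 0.0532
```

```bash
python3 - <<'E'
from plan import *
st()
E
```

```text
t 3.8 J [ 55.5  23.2 -16.2   0.  -50.5 -42.1] qd 0.3 tcp [0.4953 0.3823 0.0791] rot [-1.7994e+02  5.0000e-02 -7.6590e+01] F [ 0.1 -0.5 -1.3] w 0.0532
```

>>> {"fn": "step_arm", "kwargs": {
  "increments": [
    [[0, 0, 0], [0, 0, 0], 1],
    [[0, 0, 0], [0, 0, 0], 1],
    [[0, 0, 0], [0, 0, 0], 1],
    [[0, 0, 0], [0, 0, 0], 1],
    [[0, 0, 0], [0, 0, 0], 1],
    [[0, 0, 0], [0, 0, 0], 1],
    [[0, 0, 0], [0, 0, 0], 1],
    [[0, 0, 0], [0, 0, 0], 1]
  ],
  "force": 30
}}

```text
time_s: 4.6
tcp_pos: [0.4951, 0.3819, 0.0782]
eef_rot: [180.0, -0.0, -76.6]
contact_force: [0.1, -0.5, -1.3]
gripper_width: 0.0119
```

```bash
python3 - <<'E'
from plan import *
st(); print(relm([.4953,.3823,.20],down(-76.6)))
E
```

```text
t 4.6 J [ 55.5  23.3 -16.3   0.  -50.4 -42.1] qd 0.1 tcp [0.4951 0.3819 0.0782] rot [180.    -0.   -76.59] F [ 0.1 -0.5 -1.3] w 0.0119
([-0.0003, -0.0003, -0.1218], [0.0, -0.0, 0.0001])
```

>>> {"fn": "step_arm", "kwargs": {
  "increments": [
    [[0, 0, -0.015], [0, 0, 0], 1],
    [[0, 0, -0.045], [0, 0, 0], 1],
    [[0, 0, -0.085], [0, 0, 0], 1],
    [[0, 0, -0.125], [0, 0, 0], 1],
    [[0, 0, -0.15], [0, 0, 0], 1],
    [[0.03, 0, -0.15], [0, 0, 0], 1],
    [[0.07, 0, -0.15], [0, 0, 0], 1],
    [[0.11, 0, -0.15], [0, 0, 0], 1],
    [[0.15, 0, -0.15], [0, 0, 0], 1],
    [[0.19, 0, -0.15], [0, 0, 0], 1]
  ]
}}

```text
time_s: 5.6
tcp_pos: [0.539, 0.1956, 0.2282]
eef_rot: [180.0, 0.0, -76.6]
contact_force: [-0.1, 0.6, -1.1]
gripper_width: 0.0117
```

```bash
python3 - <<'E'
from plan import *
st(); print(relm([.5113,.0789,.228],down(-76.6))); snap('scene','scene2')
E
```

```text
t 5.6 J [ 39.5  11.  -12.3  -0.  -66.7 -26.1] qd 37.4 tcp [0.539  0.1956 0.2282] rot [ 1.7999e+02  1.0000e-02 -7.6580e+01] F [-0.1  0.6 -1.1] w 0.0117
([0.1071, 0.054, 0.0002], [0.0002, 0.0002, 0.0003])
```

View pics/scene2.png

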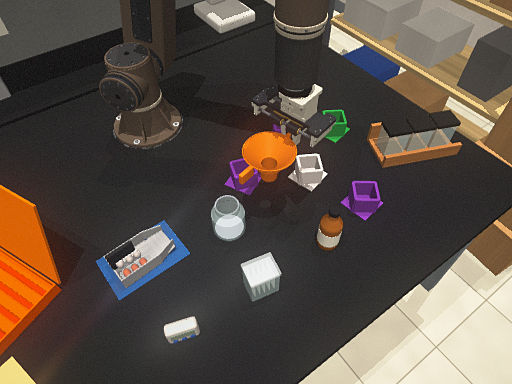

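>>> {"fn": "step_arm", "kwargs": {
  "increments": [
    [[0.03, 0.015, 0], [0, 0, 0], 1],
    [[0.065, 0.033, 0], [0, 0, 0], 1],
    [[0.095, 0.048, 0], [0, 0, 0], 1],
    [[0.107, 0.054, 0], [0, 0, 0], 1],
    [[0.107, 0.054, 0], [0, 0, 0], 1],
    [[0.107, 0.054, 0], [0, 0, 0], 1]
  ]
}}

```text
time_s: 6.25
tcp_pos: [0.5117, 0.0808, 0.2284]
eef_rot: [-180.0, 0.0, -76.6]
contact_force: [-0.5, 0.3, -0.8]
gripper_width: 0.0119
```

```bash
python3 - <<'E'
from plan import *
st(); print(relm([.5113,.0789,.128],down(-76.6))); snap('scene','scene3'); snap('top','top3');snap('wrist','wrist3')
t=cv2.imread('pics/top3.png'); s=cv2.imread('pics/scene3.png')
cv2.imwrite('pics/c3.png',np.hstack([cv2.resize(t[160:250,225:325],None,fx=4,fy=4,interpolation=2),cv2.resize(s[150:240,180:280],None,fx=4,fy=4,interpolation=2)]))
E
```

```text
t 6.25 J [ 30.7   5.6 -18.8  -0.  -65.6 -17.3] qd 0.9 tcp [0.5117 0.0808 0.2284] rot [-1.7997e+02  2.0000e-02 -7.6620e+01] F [-0.5  0.3 -0.8] w 0.0119
([0.0018, 0.0008, 0.1004], [-0.0005, 0.0003, -0.0004])
```

View pics/c3.png

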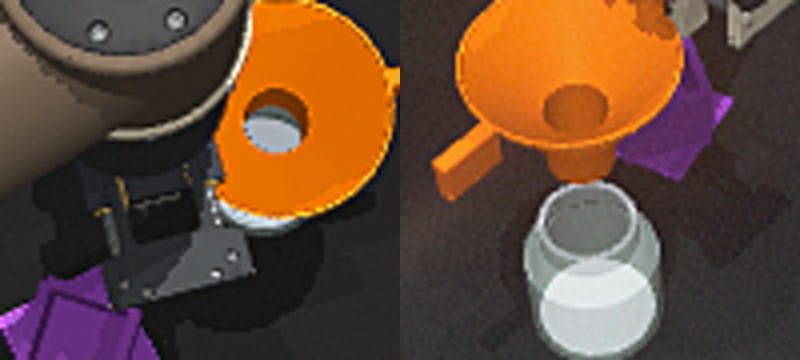

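View pics/wrist3.png

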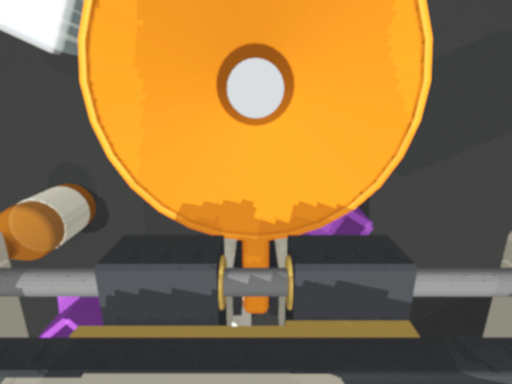

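```bash
python3 - <<'E'
from fit import *
p=np.array([.5117,.0808,.2284]); a=np.deg2rad(-76.62); c=p+.0838*np.array([np.cos(a),np.sin(a),0])+[0,0,.034]
print(c)
print('top',ext(proj('top',circ(*c,.066))),'seen r 322.8 b 213.9 t~160'); print('scene',ext(proj('scene',circ(*c,.066))),'seen l 193.6 r 250.6 b 186.6')
E
```

```text
[ 0.53109202 -0.00072539  0.2624    ]
top [266.1668642  157.80275295 323.3016441  213.75655431] seen r 322.8 b 213.9 t~160
scene [193.51664105 143.97911974 250.86820931 186.56873464] seen l 193.6 r 250.6 b 186.6
```

>>> {"fn": "step_arm", "kwargs": {
  "increments": [
    [[0.002, 0.001, 0.015], [0, 0, 0], 1],
    [[0.002, 0.001, 0.035], [0, 0, 0], 1],
    [[0.002, 0.001, 0.055], [0, 0, 0], 1],
    [[0.002, 0.001, 0.07], [0, 0, 0], 1],
    [[0.002, 0.001, 0.08], [0, 0, 0], 1],
    [[0.002, 0.001, 0.09], [0, 0, 0], 1],
    [[0.002, 0.001, 0.096], [0, 0, 0], 1],
    [[0.002, 0.001, 0.099], [0, 0, 0], 1],
    [[0.002, 0.001, 0.1], [0, 0, 0], 1],
    [[0.002, 0.001, 0.1], [0, 0, 0], 1]
  ]
}}

```text
time_s: 7.4
tcp_pos: [0.5112, 0.0784, 0.1286]
eef_rot: [-180.0, 0.0, -76.6]
contact_force: [0.2, -0.5, -1.4]
gripper_width: 0.0118
```

```bash
python3 - <<'E'
from plan import *
st(); snap('scene','scene4')
s=cv2.imread('pics/scene4.png')
cv2.imwrite('pics/c4.png',cv2.resize(s[150:250,180:280],None,fx=5,fy=5,interpolation=2))
E
```

```text
t 7.4 J [ 30.5  10.8 -26.8   0.  -52.3 -17.1] qd 0.2 tcp [0.5112 0.0784 0.1286] rot [-1.7997e+02  1.0000e-02 -7.6590e+01] F [ 0.2 -0.5 -1.4] w 0.0118
```

View pics/c4.png

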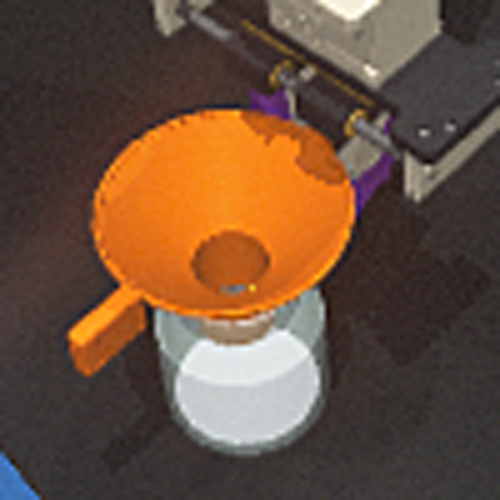

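>>> {"fn": "step_arm", "kwargs": {
  "increments": [
    [[0, 0, 0.0005], [0, 0, 0], 1],
    [[0, 0, 0.001], [0, 0, 0], 1],
    [[0, 0, 0.001], [0, 0, 0], 1]
  ]
}}

```text
time_s: 7.75
tcp_pos: [0.5113, 0.0785, 0.128]
eef_rot: [-179.9, -0.0, -76.6]
contact_force: [-1.7, 1.4, 4.1]
gripper_width: 0.0116
```

>>> {"fn": "step_arm", "kwargs": {
  "increments": [
    [[0, 0, 0], [0, 0, 0], 0.85],
    [[0, 0, 0], [0, 0, 0], 0.7],
    [[0, 0, 0], [0, 0, 0], 0.5],
    [[0, 0, 0], [0, 0, 0], 0.5],
    [[0, 0, 0], [0, 0, 0], 0.5],
    [[0, 0, 0], [0, 0, 0], 0.5]
  ]
}}

```text
time_s: 8.35
tcp_pos: [0.5109, 0.0783, 0.1272]
eef_rot: [180.0, -0.0, -76.6]
contact_force: [0.1, -0.5, -0.7]
gripper_width: 0.0428
```

```bash
python3 - <<'E'
from plan import *
st(); print(relm([.5112,.0784,.24],down(-76.6)))
# kinematics fit
from scipy.optimize import least_squares
L=[json.loads(l) for l in open('log.txt')]
J=np.deg2rad([l[0] for l in L]);P=np.array([l[1] for l in L]);E=[R.from_euler('xyz',l[2],degrees=True) for l in L]
print(len(L))
def fk(j,k):
    # k: a1,d1,lat,L2,L3(a,d),tool
    a1,d1,lat,L2,a3,d3,tl=k
    Rz=R.from_euler('z',j[0]); Ry2=R.from_euler('y',j[1]); Ry3=R.from_euler('y',j[1]-j[2])
    p=np.array([a1,lat,d1])+Ry2.apply([0,0,L2])+Ry3.apply([d3,0,a3])
    Rt=Ry3*R.from_euler('x',j[3])*R.from_euler('y',-j[4])  # x axis = tool dir
    p=p+Rt.apply([tl,0,0]); return Rz.apply(p)
def res(k): return np.concatenate([(fk(j,k)-p)*1000 for j,p in zip(J,P)])
o=least_squares(res,[0,.4,-.19,.4,0,.4,.25]);print(o.x.round(4));print(o.fun.reshape(-1,3).round(1))
E
```

```text
t 8.35 J [ 30.5  10.9 -26.9  -0.  -52.2 -17.1] qd 0.1 tcp [0.5109 0.0783 0.1272] rot [179.99  -0.   -76.59] F [ 0.1 -0.5 -0.7] w 0.0428
([0.0, -0.0003, -0.1128], [0.0001, -0.0, 0.0001])
11
[ 1.000e-04  1.663e-01 -1.918e-01  6.015e-01  1.000e-04  4.635e-01
  3.455e-01]
[[-0.1 -0.1  0. ]
 [-0.  -0.  -0. ]
 [-0.  -0.  -0. ]
 [-0.1  0.1 -0. ]
 [-0.1  0.  -0. ]
 [-0.  -0.   0. ]
 [-0.   0.   0. ]
 [ 0.2 -0.1  0. ]
 [ 0.  -0.1  0. ]
 [-0.   0.1 -0. ]
 [ 0.   0.   0. ]]
```

>>> {"fn": "step_arm", "kwargs": {
  "increments": [
    [[0, 0, -0.02], [0, 0, 0], 0.2],
    [[0, 0, -0.055], [0, 0, 0], 0],
    [[0, 0, -0.09], [0, 0, 0], 0],
    [[0.02, 0, -0.12], [0, 0, 0], 0],
    [[0.06, 0.01, -0.12], [0, 0, 0.03], 0],
    [[0.1, 0.02, -0.12], [0, 0, 0.06], 0],
    [[0.14, 0.03, -0.12], [0, 0, 0.1], 0],
    [[0.18, 0.045, -0.12], [0, 0, 0.12], 0],
    [[0.22, 0.06, -0.12], [0, 0, 0.12], 0],
    [[0.26, 0.08, -0.12], [0, 0, 0.12], 0]
  ]
}}

```text
time_s: 9.35
tcp_pos: [0.4932, -0.1947, 0.2473]
eef_rot: [-180.0, -0.0, -83.4]
contact_force: [2.1, -1.2, -0.2]
gripper_width: 0.0875
```

```bash
python3 - <<'E'
from plan import *
st(); 
h=np.array([-.1115,.9938,0]); g=np.array([.477,-.2458,.0])-.025*h
print(g,relm([g[0],g[1],.20],down(-83.6)))
E
```

```text
t 9.35 J [ -0.3   6.1 -15.7   0.  -68.2   6.9] qd 50.3 tcp [ 0.4932 -0.1947  0.2473] rot [-179.99   -0.    -83.45] F [ 2.1 -1.2 -0.2] w 0.0875
[ 0.4797875 -0.270645   0.       ] ([0.0739, 0.022, 0.0473], [-0.0002, -0.0001, 0.0027])
```

>>> {"fn": "step_arm", "kwargs": {
  "increments": [
    [[0.03, 0.01, 0.015], [0, 0, 0], 0],
    [[0.06, 0.018, 0.035], [0, 0, 0], 0],
    [[0.074, 0.022, 0.047], [0, 0, 0.003], 0],
    [[0.074, 0.022, 0.047], [0, 0, 0.003], 0],
    [[0.074, 0.022, 0.047], [0, 0, 0.003], 0],
    [[0.074, 0.022, 0.047], [0, 0, 0.003], 0]
  ]
}}

```text
time_s: 9.95
tcp_pos: [0.4806, -0.2685, 0.201]
eef_rot: [-179.9, -0.0, -83.6]
contact_force: [0.4, -0.1, 0.2]
gripper_width: 0.0875
```

```bash
cat > ov.py <<'E'
from plan import *
def wrist_overlay(fn,ptsets):
    s=r.get_state(); c=snap('wrist',fn); im=cv2.imread(f'pics/{fn}.png')
    T=np.array(c['T_tool_cam']);Rw=R.from_euler('xyz',s['eef_rot'],degrees=True).as_matrix()
    for P,col in ptsets:
        q=(np.c_[(np.array(P)-s['tcp_pos'])@Rw,np.ones(len(P))])@np.linalg.inv(T).T
        u=q[:,:3]@np.array(c['intrinsics']).T; u=u[:,:2]/u[:,2:]; print(u.round(0).tolist() if len(P)<10 else '')
        for a in u: cv2.drawMarker(im,tuple(int(v) for v in a.round()),col,0,8)
    cv2.imwrite(f'pics/{fn}m.png',im)
E
python3 - <<'E'
from ov import *
st()
a=np.deg2rad(96.4);o=np.array([.477,-.2458,.003])
sp=[(-.005,0,.098),(-.075,0,.098),(-.075,-.046,.042),(-.075,.046,.042),(.083,0,.021),(.035,.046,.042),(.035,-.046,.042)]
P=R.from_euler('z',a).apply(sp)+o
wrist_overlay('wrist5',[(P,(0,255,0))])
E
```

```text
t 9.95 J [ -8.8   9.9 -17.4   0.  -62.7  15.2] qd 0.4 tcp [ 0.4806 -0.2685  0.201 ] rot [-1.7994e+02 -3.0000e-02 -8.3590e+01] F [ 0.4 -0.1  0.2] w 0.0875
[[257.0, 212.0], [257.0, 131.0], [210.0, 125.0], [304.0, 125.0], [257.0, 259.0], [299.0, 229.0], [214.0, 229.0]]
```

View pics/wrist5m.png

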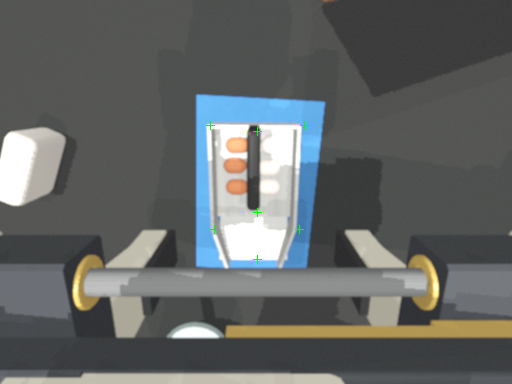

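```bash
python3 - <<'E'
import cv2
t=cv2.imread('pics/wrist5.png')
cv2.imwrite('pics/c5.png',cv2.resize(t[90:275,190:330],None,fx=4,fy=4,interpolation=2)[:600])
E
```

```text
(no output)
```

View pics/c5.png

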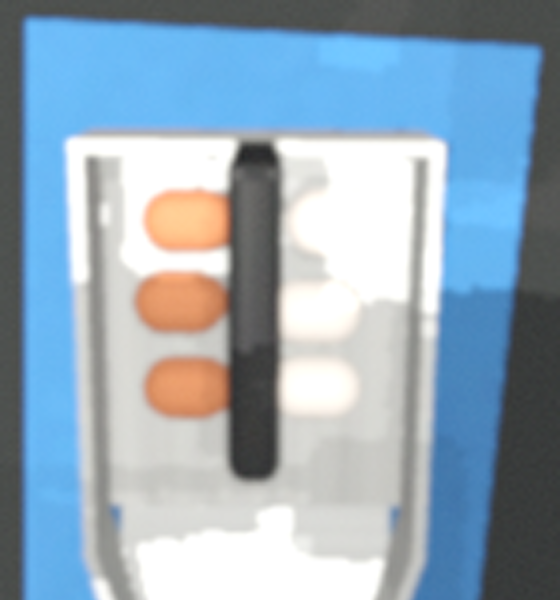

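```bash
python3 - <<'E'
from plan import *
print(relm([.4825,-.2723,.062],down(-83.6)))
E
```

```text
([0.004, -0.0011, 0.1391], [-0.0014, -0.0005, 0.0006])
```

>>> {"fn": "step_arm", "kwargs": {
  "increments": [
    [[0.004, -0.001, 0.02], [0, 0, 0], 0],
    [[0.004, -0.001, 0.06], [0, 0, 0], 0],
    [[0.004, -0.001, 0.1], [0, 0, 0], 0],
    [[0.004, -0.001, 0.125], [0, 0, 0], 0.3],
    [[0.004, -0.001, 0.139], [0, 0, 0], 0.6],
    [[0.004, -0.001, 0.139], [0, 0, 0], 0.6],
    [[0.004, -0.001, 0.139], [0, 0, 0], 0.7],
    [[0.004, -0.001, 0.139], [0, 0, 0], 0.75],
    [[0.004, -0.001, 0.139], [0, 0, 0], 0.8],
    [[0.004, -0.001, 0.139], [0, 0, 0], 0.82]
  ],
  "force": 40
}}

```text
time_s: 11.0
tcp_pos: [0.4819, -0.2731, 0.0622]
eef_rot: [-179.9, -0.0, -83.6]
contact_force: [0.5, 0.2, 0.1]
gripper_width: 0.0374
```

>>> {"fn": "step_arm", "kwargs": {
  "increments": [
    [[0, 0, 0], [0, 0, 0], 0.9],
    [[0, 0, 0], [0, 0, 0], 1],
    [[0, 0, 0], [0, 0, 0], 1],
    [[0, 0, 0], [0, 0, 0], 1]
  ],
  "force": 40
}}

```text
time_s: 11.4
tcp_pos: [0.4817, -0.2731, 0.0614]
eef_rot: [-180.0, -0.0, -83.6]
contact_force: [1.1, -0.5, 0.4]
gripper_width: 0.0119
```

```bash
python3 - <<'E'
from ov import *
st(); snap('scene','scene6'); t=cv2.imread('pics/scene6.png'); cv2.imwrite('pics/c6.png',cv2.resize(t[200:310,80:210],None,fx=5,fy=5,interpolation=2))
E
```

```text
t 11.4 J [ -9.3  18.7 -26.6   0.  -44.7  15.6] qd 0.0 tcp [ 0.4817 -0.2731  0.0614] rot [-1.7997e+02 -1.0000e-02 -8.3630e+01] F [ 1.1 -0.5  0.4] w 0.0119
```

View pics/c6.png

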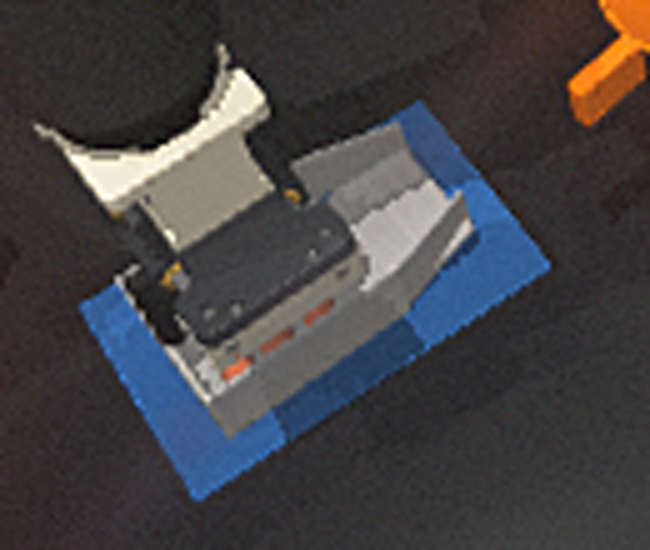

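>>> {"fn": "step_arm", "kwargs": {
  "increments": [
    [[0, 0, -0.004], [0, 0, 0], 1],
    [[0, 0, -0.015], [0, 0, 0], 1],
    [[0, 0, -0.033], [0, 0, 0], 1],
    [[0, 0, -0.058], [0, 0, 0], 1],
    [[0, 0, -0.085], [0, 0, 0], 1],
    [[0, 0, -0.112], [0, 0, 0], 1],
    [[0, 0, -0.138], [0, 0, 0], 1],
    [[0, 0, -0.16], [0, 0, 0], 1],
    [[0, 0, -0.175], [0, 0, 0], 1],
    [[0, 0, -0.182], [0, 0, 0], 1]
  ]
}}

```text
time_s: 12.45
tcp_pos: [0.4815, -0.2731, 0.2454]
eef_rot: [-179.9, -0.0, -83.6]
contact_force: [-0.1, 0.1, -3.7]
gripper_width: 0.0119
```

```bash
python3 - <<'E'
from plan import *
st(); print(relm([.547,-.150,.243],down(-83.6))); snap('scene','scene7'); t=cv2.imread('pics/scene7.png'); cv2.imwrite('pics/c7.png',cv2.resize(t[150:310,80:280],None,fx=4,fy=3.7,interpolation=2))
E
```

```text
t 12.45 J [ -9.3   8.3 -13.2   0.  -68.3  15.6] qd 7.5 tcp [ 0.4815 -0.2731  0.2454] rot [-1.7987e+02 -4.0000e-02 -8.3640e+01] F [-0.1  0.1 -3.7] w 0.0119
([-0.1151, -0.0787, 0.0025], [-0.0022, -0.0007, -0.0007])
```

View pics/c7.png

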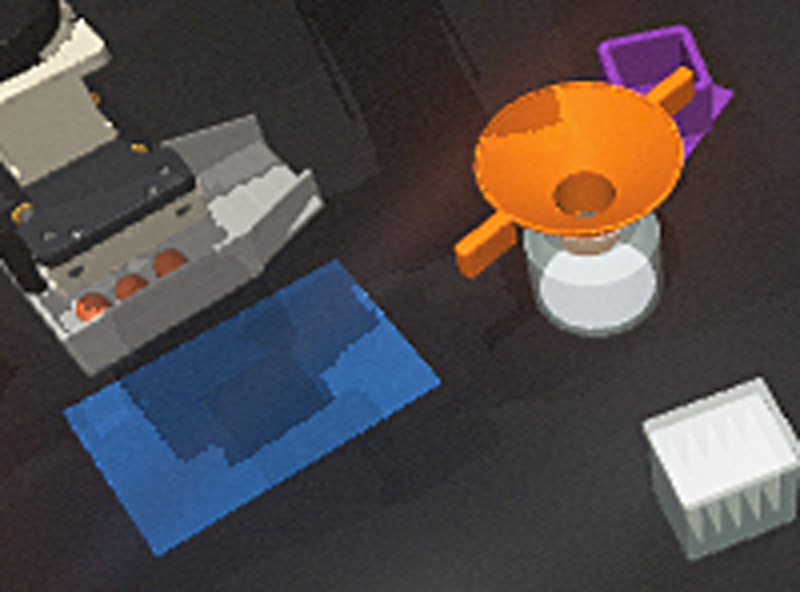

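>>> {"fn": "step_arm", "kwargs": {
  "increments": [
    [[-0.003, -0.002, 0.001], [0, 0, 0], 1],
    [[-0.01, -0.007, 0.001], [0, 0, 0], 1],
    [[-0.021, -0.014, 0.001], [0, 0, 0], 1],
    [[-0.034, -0.023, 0.001], [0, 0, 0], 1],
    [[-0.048, -0.033, 0.001], [0, 0, 0], 1],
    [[-0.062, -0.043, 0.001], [0, 0, 0], 1],
    [[-0.076, -0.052, 0.001], [0, 0, 0], 1],
    [[-0.089, -0.061, 0.001], [0, 0, 0], 1],
    [[-0.1, -0.069, 0.001], [0, 0, 0], 1],
    [[-0.108, -0.074, 0.001], [0, 0, 0], 1]
  ]
}}

```text
time_s: 13.5
tcp_pos: [0.5437, -0.1562, 0.2422]
eef_rot: [-180.0, 0.0, -83.6]
contact_force: [0.6, -0.4, -3.6]
gripper_width: 0.0119
```

>>> {"fn": "step_arm", "kwargs": {
  "increments": [
    [[-0.005, -0.003, 0], [0, 0, 0], 1],
    [[-0.007, -0.005, 0], [0, 0, 0], 1],
    [[-0.007, -0.005, 0], [0, 0, 0], 1]
  ]
}}

```text
time_s: 13.8
tcp_pos: [0.5472, -0.15, 0.2422]
eef_rot: [180.0, -0.0, -83.6]
contact_force: [0.3, 0.3, -3.8]
gripper_width: 0.0117
```

```bash
python3 - <<'E'
from plan import *
st(); snap('scene','scene8'); t=cv2.imread('pics/scene8.png'); a=cv2.resize(t[150:250,150:280],None,fx=5,fy=5,interpolation=2);cv2.imwrite('pics/c8.png',a)
snap('top','top8'); t=cv2.imread('pics/top8.png'); a=cv2.resize(t[150:270,250:400],None,fx=5,fy=5,interpolation=2);cv2.imwrite('pics/c8t.png',a)
E
```

```text
t 13.8 J [  4.4   9.9 -11.8   0.  -68.3   1.9] qd 0.6 tcp [ 0.5472 -0.15    0.2422] rot [180.    -0.   -83.64] F [ 0.3  0.3 -3.8] w 0.0117
```

View pics/c8.png

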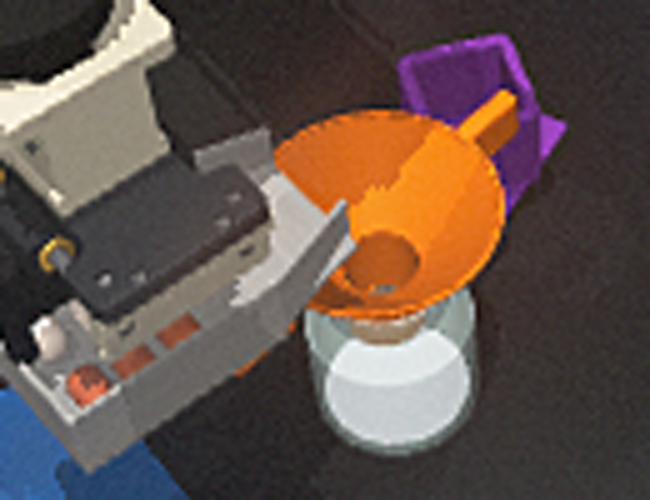

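View pics/c8t.png

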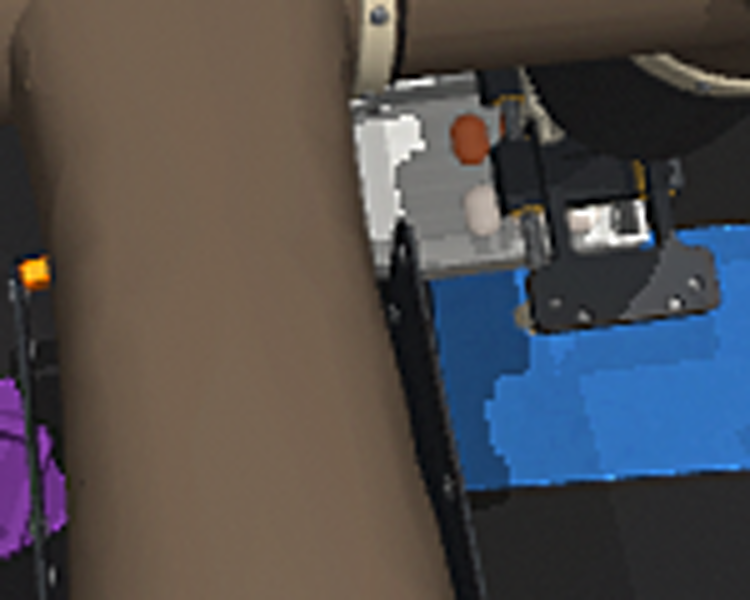

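```bash
cat > tilt.py <<'E'
from plan import *
def tab(th,d):
    t=np.deg2rad(th); h=-.110*np.cos(t)+.0374*np.sin(t); v=.110*np.sin(t)+.0374*np.cos(t)-d
    return -(h+.110), -(v-.0374), t
if __name__=='__main__':
    for th in [0,5,10,14,17,20,23,26,30,35,40,45,50,55]:
        x,z,t=tab(th,.021*min(1,th/20)); print(th,round(x,4),round(z,4),round(t,3))
    K=[1e-4,.1663,-.1918,.6015,1e-4,.4635,.3455]
    from scipy.optimize import least_squares
    def fk(j):
        a1,d1,lat,L2,a3,d3,tl=K
        Rz=R.from_euler('z',j[0]); Ry2=R.from_euler('y',j[1]); Ry3=R.from_euler('y',j[1]-j[2])
        p=np.array([a1,lat,d1])+Ry2.apply([0,0,L2])+Ry3.apply([d3,0,a3]); Rt=Ry3*R.from_euler('x',j[3])*R.from_euler('y',-j[4])
        return Rz.apply(p+Rt.apply([tl,0,0])),(Rz*Rt).apply([1,0,0])
    h=np.array([-.1115,.9938,0]);zz=np.array([0,0,1.]);L=np.array([.5347,-.0408,.184]);j=np.deg2rad([4.4,9.9,-11.8,0,-68.3])
    for th in [20,30,40,50,55]:
        t=np.deg2rad(th);xs=np.cos(t)*h-np.sin(t)*zz;zs=np.sin(t)*h+np.cos(t)*zz
        p=L-.110*xs+.0374*zs
        o=least_squares(lambda q:np.r_[fk(q)[0]-p,(fk(q)[1]+zs)*.3],j);j=o.x;print(th,np.rad2deg(j).round(1),abs(o.fun).max())
E
python3 tilt.py
```

```text
0 -0.0 -0.0 0.0
5 -0.0037 -0.0042 0.087
10 -0.0082 -0.008 0.175
14 -0.0123 -0.0108 0.244
17 -0.0157 -0.0127 0.297
20 -0.0194 -0.0144 0.349
23 -0.0234 -0.019 0.401
26 -0.0275 -0.0234 0.454
30 -0.0334 -0.029 0.524
35 -0.0413 -0.0353 0.611
40 -0.0498 -0.041 0.698
45 -0.0587 -0.0458 0.785
50 -0.0679 -0.0499 0.873
55 -0.0775 -0.0532 0.96
20 [ 19.7   6.7 -16.5 -20.4 -72.7] 1.1655635560048339e-06
30 [ 27.3   6.6 -18.  -28.5 -78.5] 2.2939866920035355e-06
40 [ 34.3   8.  -19.5 -34.8 -85. ] 3.3552801365965833e-06
50 [ 40.3  10.6 -21.  -39.5 -91.5] 4.7369534150853985e-06
55 [ 42.8  12.4 -21.7 -41.4 -94.6] 5.791957585143948e-06
```

>>> {"fn": "step_arm", "kwargs": {
  "increments": [
    [[-0.001, 0, -0.001], [0, 0.025, 0], 1],
    [[-0.002, 0, -0.0025], [0, 0.055, 0], 1],
    [[-0.0037, 0, -0.0042], [0, 0.087, 0], 1],
    [[-0.0055, 0, -0.0058], [0, 0.122, 0], 1],
    [[-0.0073, 0, -0.0073], [0, 0.157, 0], 1],
    [[-0.0092, 0, -0.0087], [0, 0.192, 0], 1],
    [[-0.0112, 0, -0.0101], [0, 0.227, 0], 1],
    [[-0.0133, 0, -0.0114], [0, 0.262, 0], 1],
    [[-0.0146, 0, -0.0121], [0, 0.28, 0], 1],
    [[-0.0157, 0, -0.0127], [0, 0.297, 0], 1]
  ]
}}

```text
time_s: 14.9
tcp_pos: [0.5453, -0.1342, 0.2551]
eef_rot: [-180.0, -17.1, -83.6]
contact_force: [-0.0, -0.2, -4.1]
gripper_width: 0.0115
```

```bash
python3 - <<'E'
from plan import *
st(); snap('scene','scene9'); t=cv2.imread('pics/scene9.png'); a=cv2.resize(t[150:250,150:280],None,fx=5,fy=5,interpolation=2);cv2.imwrite('pics/c9.png',a)
E
```

```text
t 14.9 J [ 17.4   6.7 -23.5  18.6 -64.4 -19.8] qd 12.3 tcp [ 0.5453 -0.1342  0.2551] rot [-179.97  -17.07  -83.63] F [-0.  -0.2 -4.1] w 0.0115
```

View pics/c9.png

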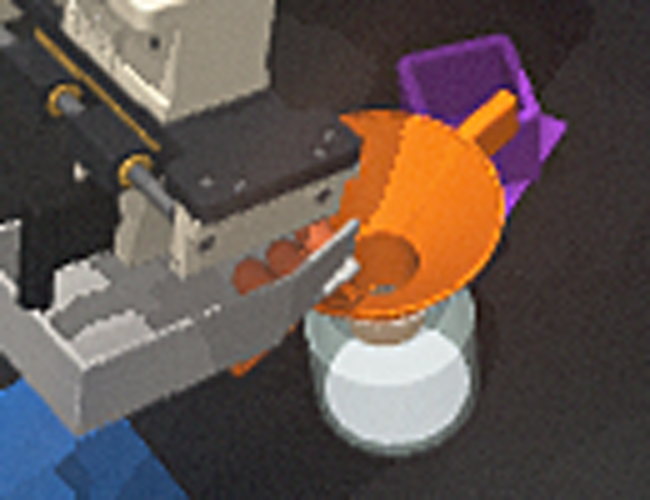

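>>> {"fn": "step_arm", "kwargs": {
  "increments": [
    [[-0.0007, 0, -0.0017], [0, 0.0175, 0], 1],
    [[-0.0014, 0, -0.0034], [0, 0.035, 0], 1],
    [[-0.0021, 0, -0.005], [0, 0.052, 0], 1],
    [[-0.0029, 0, -0.0067], [0, 0.07, 0], 1],
    [[-0.0037, 0, -0.0082], [0, 0.087, 0], 1],
    [[-0.0045, 0, -0.0098], [0, 0.105, 0], 1],
    [[-0.0054, 0, -0.0115], [0, 0.122, 0], 1],
    [[-0.0063, 0, -0.013], [0, 0.14, 0], 1],
    [[-0.0063, 0, -0.013], [0, 0.14, 0], 1],
    [[-0.0063, 0, -0.013], [0, 0.14, 0], 1]
  ]
}}

```text
time_s: 15.95
tcp_pos: [0.5443, -0.1244, 0.2654]
eef_rot: [180.0, -25.0, -83.6]
contact_force: [0.0, 0.4, -3.6]
gripper_width: 0.0119
```

```bash
python3 - <<'E'
from plan import *
st(); snap('scene','scene10'); t=cv2.imread('pics/scene10.png'); a=cv2.resize(t[150:250,150:280],None,fx=5,fy=5,interpolation=2);cv2.imwrite('pics/c10.png',a)
E
```

```text
t 15.95 J [ 22.8   6.4 -27.6  26.4 -65.9 -29.4] qd 0.4 tcp [ 0.5443 -0.1244  0.2654] rot [179.99 -25.03 -83.61] F [ 0.   0.4 -3.6] w 0.0119
```

View pics/c10.png

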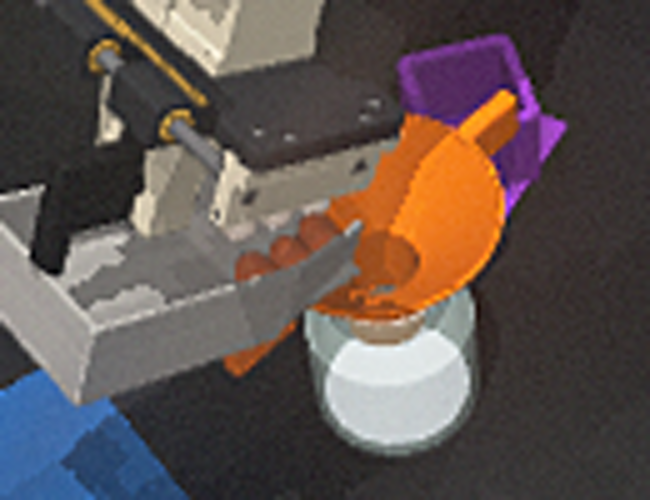

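>>> {"fn": "step_arm", "kwargs": {
  "increments": [
    [[-0.0007, 0, -0.0019], [0, 0.0175, 0], 1],
    [[-0.0014, 0, -0.0038], [0, 0.035, 0], 1],
    [[-0.0021, 0, -0.0057], [0, 0.052, 0], 1],
    [[-0.0029, 0, -0.0076], [0, 0.07, 0], 1],
    [[-0.0037, 0, -0.0094], [0, 0.087, 0], 1],
    [[-0.0037, 0, -0.0094], [0, 0.087, 0], 1],
    [[-0.0037, 0, -0.0094], [0, 0.087, 0], 1]
  ]
}}

```text
time_s: 16.7
tcp_pos: [0.5435, -0.1171, 0.2724]
eef_rot: [180.0, -30.0, -83.6]
contact_force: [-0.0, 0.0, -3.4]
gripper_width: 0.0119
```

```bash
python3 - <<'E'
from plan import *
st(); snap('scene','scene11'); t=cv2.imread('pics/scene11.png'); a=cv2.resize(t[150:250,150:280],None,fx=5,fy=5,interpolation=2);cv2.imwrite('pics/c11.png',a)
E
```

```text
t 16.7 J [ 26.    6.7 -29.8  30.6 -67.7 -35. ] qd 0.5 tcp [ 0.5435 -0.1171  0.2724] rot [179.98 -30.02 -83.6 ] F [-0.   0.  -3.4] w 0.0119
```

View pics/c11.png

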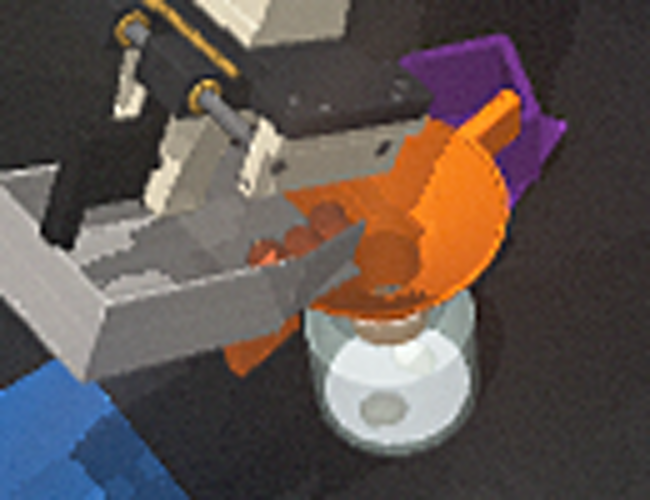

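>>> {"fn": "step_arm", "kwargs": {
  "increments": [
    [[0, 0, 0], [0, 0, 0], 1],
    [[-0.0007, 0, -0.0019], [0, 0.0175, 0], 1],
    [[-0.0014, 0, -0.0038], [0, 0.035, 0], 1],
    [[-0.0021, 0, -0.0057], [0, 0.052, 0], 1],
    [[-0.0029, 0, -0.0076], [0, 0.07, 0], 1],
    [[-0.0037, 0, -0.0094], [0, 0.087, 0], 1],
    [[-0.0037, 0, -0.0094], [0, 0.087, 0], 1],
    [[-0.0037, 0, -0.0094], [0, 0.087, 0], 1]
  ]
}}

```text
time_s: 17.55
tcp_pos: [0.5427, -0.1092, 0.2787]
eef_rot: [180.0, -35.0, -83.6]
contact_force: [0.2, -0.3, -3.5]
gripper_width: 0.0119
```

```bash
python3 - <<'E'
from plan import *
st(); snap('scene','scene12'); t=cv2.imread('pics/scene12.png'); a=cv2.resize(t[150:250,150:280],None,fx=5,fy=5,interpolation=2);cv2.imwrite('pics/c12.png',a)
E
```

```text
t 17.55 J [ 29.    7.3 -31.6  34.3 -69.9 -40.1] qd 0.4 tcp [ 0.5427 -0.1092  0.2787] rot [179.98 -35.01 -83.6 ] F [ 0.2 -0.3 -3.5] w 0.0119
```

View pics/c12.png

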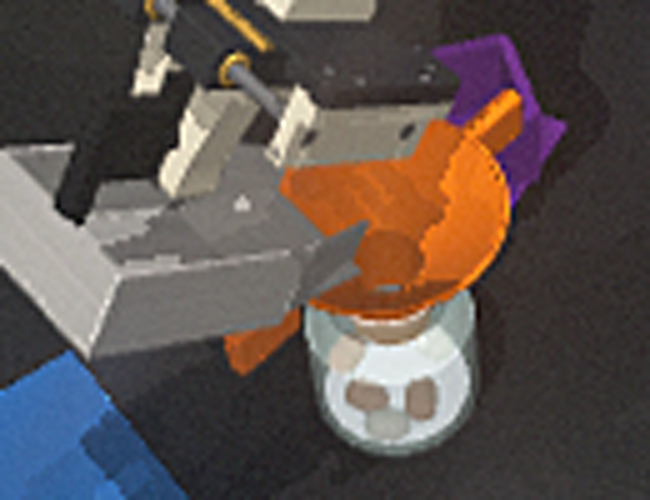

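>>> {"fn": "step_arm", "kwargs": {
  "increments": [
    [[-0.0014, 0, -0.0038], [0, 0.035, 0], 1],
    [[-0.0029, 0, -0.0076], [0, 0.07, 0], 1],
    [[-0.0045, 0, -0.0113], [0, 0.105, 0], 1],
    [[-0.0063, 0, -0.015], [0, 0.14, 0], 1],
    [[-0.0082, 0, -0.0186], [0, 0.175, 0], 1],
    [[-0.0102, 0, -0.0221], [0, 0.209, 0], 1],
    [[-0.0123, 0, -0.0255], [0, 0.244, 0], 1],
    [[-0.0145, 0, -0.0288], [0, 0.28, 0], 1],
    [[-0.0145, 0, -0.0288], [0, 0.28, 0], 1],
    [[-0.0145, 0, -0.0288], [0, 0.28, 0], 1]
  ]
}}

```text
time_s: 18.6
tcp_pos: [0.5396, -0.0809, 0.2937]
eef_rot: [179.9, -51.0, -83.6]
contact_force: [0.7, -0.6, -2.7]
gripper_width: 0.0116
```

```bash
python3 - <<'E'
from plan import *
st(); snap('scene','scene13'); t=cv2.imread('pics/scene13.png'); a=cv2.resize(t[150:250,150:280],None,fx=5,fy=5,interpolation=2);cv2.imwrite('pics/c13.png',a)
E
```

```text
t 18.6 J [ 37.5  11.8 -36.   42.8 -78.7 -54.1] qd 0.7 tcp [ 0.5396 -0.0809  0.2937] rot [179.93 -51.05 -83.56] F [ 0.7 -0.6 -2.7] w 0.0116
```

View pics/c13.png

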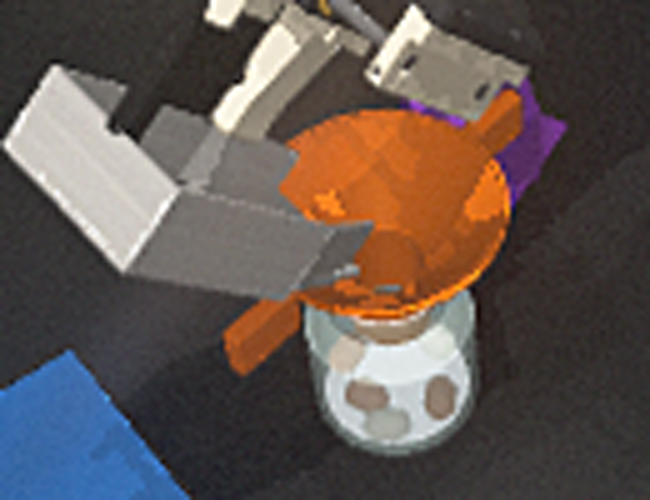

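```bash
python3 - <<'E'
from plan import *
h=np.array([-.1115,.9938,0]);zz=np.array([0,0,1.])
p0,R0=sync()
for i in range(1,9):
    th=np.deg2rad(51-51*i/8); xs=np.cos(th)*h-np.sin(th)*zz;zs=np.sin(th)*h+np.cos(th)*zz
    L=np.array([.5347,-.0408,.186])+zz*.035*i/8-h*.02*i/8
    p=L-.110*xs+.0374*zs
    print(rel(p,np.c_[-xs,np.cross(zs,xs),-zs],p0,R0))
E
```

```text
([0.0091, 0.0003, 0.0106], [0.0006, -0.1117, -0.0002])
([0.0161, 0.0003, 0.0225], [0.0006, -0.223, -0.0003])
([0.0217, 0.0003, 0.0346], [0.0006, -0.3342, -0.0003])
([0.0259, 0.0003, 0.0467], [0.0005, -0.4455, -0.0003])
([0.0286, 0.0003, 0.0586], [0.0005, -0.5568, -0.0003])
([0.03, 0.0003, 0.0702], [0.0005, -0.668, -0.0004])
([0.03, 0.0003, 0.0813], [0.0005, -0.7793, -0.0004])
([0.0287, 0.0003, 0.0918], [0.0005, -0.8906, -0.0004])
```

>>> {"fn": "step_arm", "kwargs": {
  "increments": [
    [[0.009, 0, 0.0106], [0, -0.1117, 0], 1],
    [[0.0161, 0, 0.0225], [0, -0.223, 0], 1],
    [[0.0217, 0, 0.0346], [0, -0.3342, 0], 1],
    [[0.0259, 0, 0.0467], [0, -0.4455, 0], 1],
    [[0.0286, 0, 0.0586], [0, -0.5568, 0], 1],
    [[0.03, 0, 0.0702], [0, -0.668, 0], 1],
    [[0.03, 0, 0.0813], [0, -0.7793, 0], 1],
    [[0.0287, 0, 0.0918], [0, -0.891, 0], 1],
    [[0.0287, 0, 0.0918], [0, -0.891, 0], 1],
    [[0.0287, 0, 0.0918], [0, -0.891, 0], 1]
  ]
}}

```text
time_s: 19.65
tcp_pos: [0.549, -0.1717, 0.2586]
eef_rot: [180.0, -0.1, -83.8]
contact_force: [-0.4, -0.1, -3.0]
gripper_width: 0.0114
```

```bash
python3 - <<'E'
from plan import *
st(); print(relm([.4817,-.2731,.245],down(-83.6))); snap('scene','scene14'); t=cv2.imread('pics/scene14.png'); a=cv2.resize(t[150:250,150:280],None,fx=5,fy=5,interpolation=2);cv2.imwrite('pics/c14.png',a)
E
```

```text
t 19.65 J [  2.1  10.1  -9.4   0.1 -70.5   4. ] qd 2.4 tcp [ 0.549  -0.1717  0.2586] rot [ 1.7996e+02 -6.0000e-02 -8.3830e+01] F [-0.4 -0.1 -3. ] w 0.0114
([0.0935, 0.0778, 0.0138], [0.0006, -0.001, -0.0039])
```

View pics/c14.png

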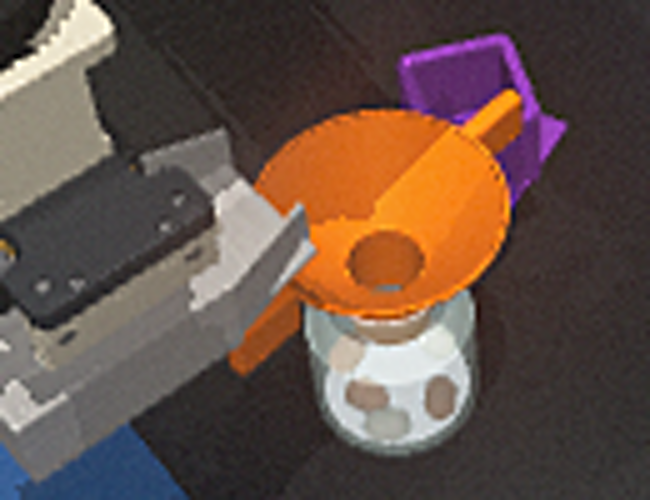

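>>> {"fn": "step_arm", "kwargs": {
  "increments": [
    [[0.025, 0.021, 0.004], [0, 0, 0], 1],
    [[0.055, 0.046, 0.008], [0, 0, 0], 1],
    [[0.08, 0.067, 0.012], [0, 0, -0.002], 1],
    [[0.0935, 0.078, 0.03], [0, -0.001, -0.004], 1],
    [[0.0935, 0.078, 0.06], [0, -0.001, -0.004], 1],
    [[0.0935, 0.078, 0.1], [0, -0.001, -0.004], 1],
    [[0.0935, 0.078, 0.14], [0, -0.001, -0.004], 1],
    [[0.0935, 0.078, 0.165], [0, -0.001, -0.004], 1],
    [[0.0935, 0.078, 0.177], [0, -0.001, -0.004], 1],
    [[0.0935, 0.078, 0.177], [0, -0.001, -0.004], 1]
  ]
}}

```text
time_s: 20.7
tcp_pos: [0.4816, -0.2706, 0.0806]
eef_rot: [179.8, 0.1, -83.3]
contact_force: [-0.1, 0.1, -1.5]
gripper_width: 0.0116
```

```bash
python3 - <<'E'
from plan import *
st(); print(relm([.4817,-.2731,.061],down(-83.6))); snap('scene','scene15'); t=cv2.imread('pics/scene15.png'); a=cv2.resize(t[180:310,80:280],None,fx=4,fy=4,interpolation=2);cv2.imwrite('pics/c15.png',a)
E
```

```text
t 20.7 J [ -9.   17.3 -25.4  -0.  -47.5  15.8] qd 2.7 tcp [ 0.4816 -0.2706  0.0806] rot [ 1.7983e+02  7.0000e-02 -8.3300e+01] F [-0.1  0.1 -1.5] w 0.0116
([0.0025, 0.0001, 0.0196], [0.0029, 0.0012, 0.0053])
```

View pics/c15.png

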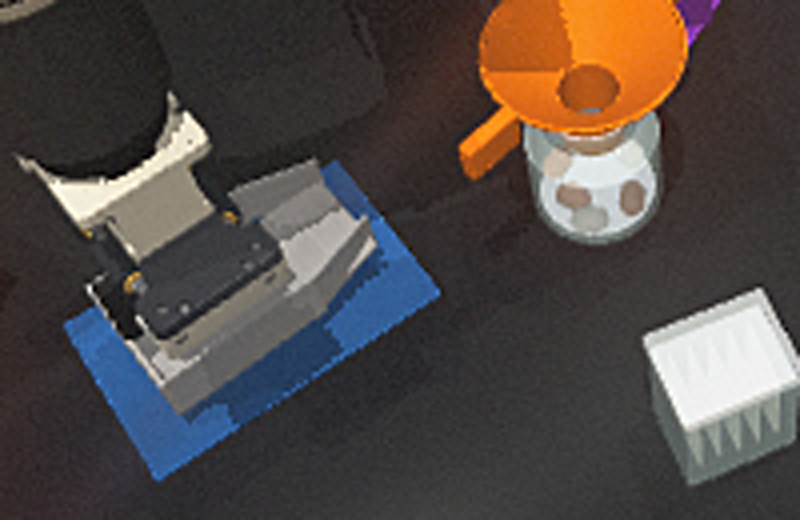

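>>> {"fn": "step_arm", "kwargs": {
  "increments": [
    [[0.002, 0, 0.004], [0.002, 0.001, 0.004], 1],
    [[0.002, 0, 0.009], [0.002, 0.001, 0.004], 1],
    [[0.002, 0, 0.013], [0.002, 0.001, 0.004], 1],
    [[0.002, 0, 0.016], [0.002, 0.001, 0.004], 1],
    [[0.002, 0, 0.018], [0.002, 0.001, 0.004], 1],
    [[0.002, 0, 0.019], [0.002, 0.001, 0.004], 1],
    [[0.002, 0, 0.019], [0.002, 0.001, 0.004], 1]
  ]
}}

```text
time_s: 21.45
tcp_pos: [0.4824, -0.2737, 0.0625]
eef_rot: [-179.9, 0.0, -83.6]
contact_force: [-0.2, 0.5, -2.3]
gripper_width: 0.0118
```

```bash
python3 - <<'E'
from plan import *
st()
E
```

```text
t 21.45 J [ -9.4  18.7 -26.4  -0.  -44.8  15.7] qd 0.2 tcp [ 0.4824 -0.2737  0.0625] rot [-179.9     0.    -83.65] F [-0.2  0.5 -2.3] w 0.0118
```

>>> {"fn": "step_arm", "kwargs": {
  "increments": [
    [[0, 0, 0.001], [0, 0, 0], 1],
    [[0, 0, 0.001], [0, 0, 0], 1],
    [[0, 0, 0.001], [0, 0, 0], 1]
  ]
}}

```text
time_s: 21.75
tcp_pos: [0.4825, -0.2736, 0.0617]
eef_rot: [-179.9, -0.0, -83.6]
contact_force: [-0.2, -0.7, -2.2]
gripper_width: 0.0122
```

>>> {"fn": "step_arm", "kwargs": {
  "increments": [
    [[0, 0, 0], [0, 0, 0], 0.85],
    [[0, 0, 0], [0, 0, 0], 0.7],
    [[0, 0, 0], [0, 0, 0], 0.5],
    [[0, 0, 0], [0, 0, 0], 0.5],
    [[0, 0, 0], [0, 0, 0], 0.5],
    [[0, 0, -0.01], [0, 0, 0], 0.5],
    [[0, 0, -0.04], [0, 0, 0], 0.3],
    [[0, 0, -0.08], [0, 0, 0], 0],
    [[0, 0, -0.12], [0, 0, 0], 0],
    [[0, 0, -0.15], [0, 0, 0], 0]
  ]
}}

```text
time_s: 22.75
tcp_pos: [0.4827, -0.274, 0.2153]
eef_rot: [-179.7, -0.1, -83.6]
contact_force: [1.1, 0.3, -1.3]
gripper_width: 0.0704
```

```bash
python3 - <<'E'
from plan import *
st(); snap('scene','scene16'); t=cv2.imread('pics/scene16.png'); a=cv2.resize(t[180:310,80:280],None,fx=4,fy=4,interpolation=2);cv2.imwrite('pics/c16.png',a)
snap('wrist','wrist16'); snap('top','top16')
print(relm([.5109,.0783,.245],down(-76.6)))
E
```

```text
t 22.75 J [ -9.4   9.6 -15.8   0.  -64.3  15.7] qd 37.0 tcp [ 0.4827 -0.274   0.2153] rot [-1.7973e+02 -8.0000e-02 -8.3620e+01] F [ 1.1  0.3 -1.3] w 0.0704
([-0.347, -0.0667, -0.0303], [-0.0071, -0.0023, -0.1227])
```

View pics/c16.png

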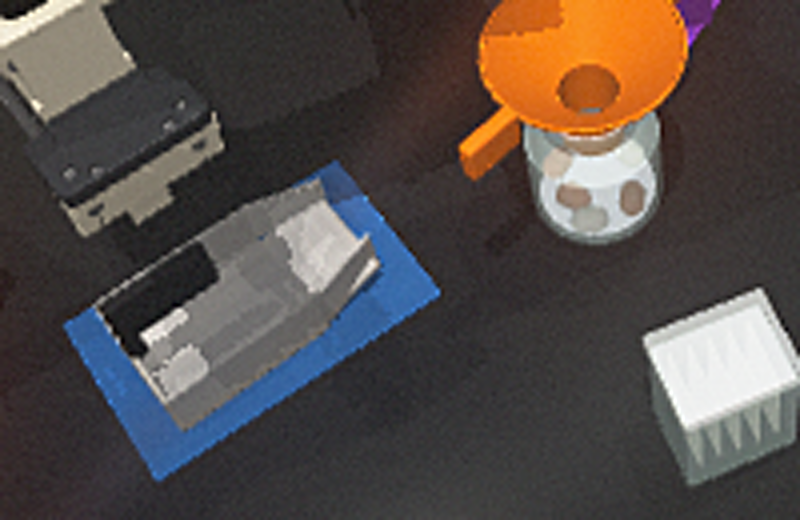

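View pics/wrist16.png

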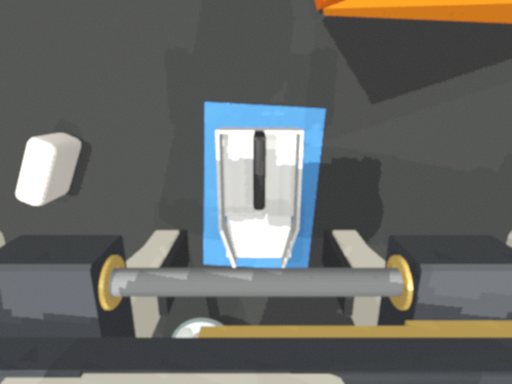

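>>> {"fn": "step_arm", "kwargs": {
  "increments": [
    [[-0.03, -0.006, -0.02], [0, 0, 0], 0],
    [[-0.07, -0.013, -0.03], [0, 0, -0.02], 0],
    [[-0.115, -0.022, -0.03], [0, 0, -0.04], 0],
    [[-0.16, -0.031, -0.03], [0, 0, -0.055], 0],
    [[-0.205, -0.039, -0.03], [0, 0, -0.07], 0],
    [[-0.25, -0.048, -0.03], [0, 0, -0.09], 0],
    [[-0.295, -0.057, -0.03], [0, 0, -0.105], 0],
    [[-0.33, -0.063, -0.03], [0, 0, -0.12], 0],
    [[-0.347, -0.067, -0.03], [-0.003, 0, -0.1227], 0],
    [[-0.347, -0.067, -0.03], [-0.003, 0, -0.1227], 0]
  ]
}}

```text
time_s: 23.9
tcp_pos: [0.5101, 0.0802, 0.241]
eef_rot: [179.9, -0.0, -76.5]
contact_force: [0.1, -0.3, -0.2]
gripper_width: 0.0873
```

```bash
python3 - <<'E'
from ov import *
st(); o=np.array([.5303,-.0032,.07]);d=np.array([-.2317,.9728,0])
wrist_overlay('wrist17',[(circ:=[o+[.066*np.cos(a),.066*np.sin(a),.092] for a in np.linspace(0,6.28,60)],(0,255,0)),([o+d*.104+[0,0,.092],o+d*.083+[0,0,.092]],(255,0,0))])
snap('scene','scene17'); t=cv2.imread('pics/scene17.png'); a=cv2.resize(t[150:250,180:280],None,fx=6,fy=6,interpolation=2);cv2.imwrite('pics/c17.png',a)
E
```

```text
t 23.9 J [ 30.7   5.  -17.7  -0.  -67.4 -17.2] qd 2.4 tcp [0.5101 0.0802 0.241 ] rot [ 1.7986e+02 -2.0000e-02 -7.6470e+01] F [ 0.1 -0.3 -0.2] w 0.0873

[[255.0, 221.0], [255.0, 196.0]]
```

View pics/wrist17m.png

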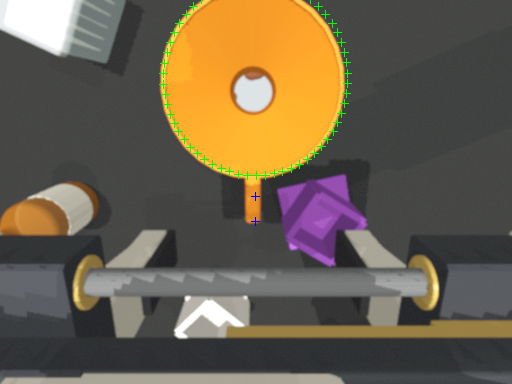

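View pics/c17.png

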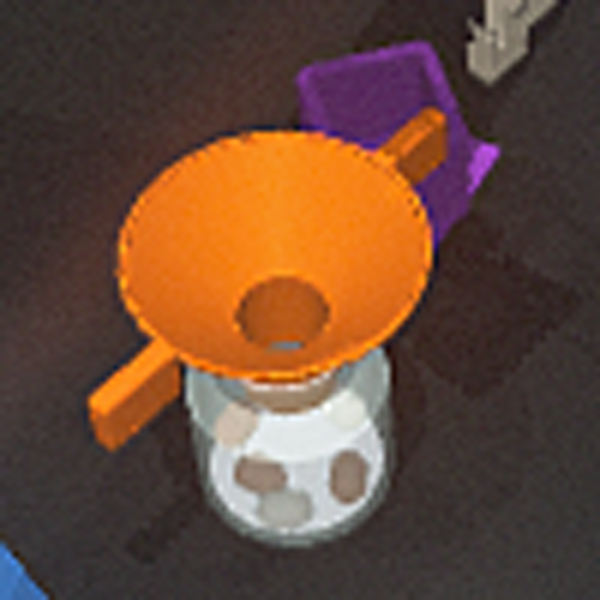

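```bash
python3 - <<'E'
from plan import *
print(relm([.5120,.0785,.1275],down(-76.6)))
E
```

```text
([0.0002, -0.0024, 0.1137], [0.0025, -0.0004, 0.0002])
```

>>> {"fn": "step_arm", "kwargs": {
  "increments": [
    [[0, -0.002, 0.02], [0.002, 0, 0], 0],
    [[0, -0.002, 0.055], [0.002, 0, 0], 0],
    [[0, -0.002, 0.09], [0.002, 0, 0], 0.3],
    [[0, -0.002, 0.113], [0.002, 0, 0], 0.6],
    [[0, -0.002, 0.113], [0.002, 0, 0], 0.7],
    [[0, -0.002, 0.113], [0.002, 0, 0], 0.8],
    [[0, -0.002, 0.113], [0.002, 0, 0], 0.82],
    [[0, -0.002, 0.113], [0.002, 0, 0], 0.84],
    [[0, -0.002, 0.113], [0.002, 0, 0], 0.86],
    [[0, -0.002, 0.113], [0.002, 0, 0], 0.88]
  ],
  "force": 30
}}

```text
time_s: 25.0
tcp_pos: [0.5123, 0.0792, 0.1294]
eef_rot: [-179.9, 0.0, -76.6]
contact_force: [-0.1, -0.1, 0.5]
gripper_width: 0.0295
```

>>> {"fn": "step_arm", "kwargs": {
  "increments": [
    [[0, 0, 0], [0, 0, 0], 1],
    [[0, 0, 0], [0, 0, 0], 1],
    [[0, 0, 0], [0, 0, 0], 1],
    [[0, 0, 0], [0, 0, 0], 1]
  ],
  "force": 30
}}

```text
time_s: 25.4
tcp_pos: [0.5121, 0.0791, 0.1289]
eef_rot: [-179.9, -0.0, -76.6]
contact_force: [-0.4, 0.7, 1.6]
gripper_width: 0.0117
```

```bash
python3 - <<'E'
from plan import *
st()
E
```

```text
t 25.4 J [ 30.5  10.9 -26.7   0.  -52.4 -17.1] qd 0.1 tcp [0.5121 0.0791 0.1289] rot [-179.94   -0.    -76.6 ] F [-0.4  0.7  1.6] w 0.0117
```

>>> {"fn": "step_arm", "kwargs": {
  "increments": [
    [[0, 0, -0.005], [0, 0, 0], 1],
    [[0, 0, -0.013], [0, 0, 0], 1],
    [[0, 0, -0.023], [0, 0, 0], 1],
    [[0, 0, -0.035], [0, 0, 0], 1],
    [[0, 0, -0.048], [0, 0, 0], 1],
    [[0, 0, -0.062], [0, 0, 0], 1],
    [[0, 0, -0.075], [0, 0, 0], 1],
    [[0, 0, -0.088], [0, 0, 0], 1],
    [[0, 0, -0.1], [0, 0, 0], 1],
    [[0, 0, -0.1], [0, 0, 0], 1]
  ]
}}

```text
time_s: 26.4
tcp_pos: [0.513, 0.0794, 0.2309]
eef_rot: [-179.8, 0.0, -76.6]
contact_force: [0.1, -0.0, -1.2]
gripper_width: 0.0114
```

```bash
python3 - <<'E'
from plan import *
st(); snap('scene','scene18'); t=cv2.imread('pics/scene18.png'); a=cv2.resize(t[140:250,170:290],None,fx=5,fy=5,interpolation=2);cv2.imwrite('pics/c18.png',a); print(relm([.4951,.3819,.229],down(-76.6)))
E
```

```text
t 26.4 J [ 30.5   5.5 -18.6   0.1 -65.7 -17.1] qd 2.2 tcp [0.513  0.0794 0.2309] rot [-1.7976e+02  2.0000e-02 -7.6600e+01] F [ 0.1 -0.  -1.2] w 0.0114
([-0.2984, -0.0533, 0.0009], [-0.0026, 0.0005, -0.0002])
```

View pics/c18.png

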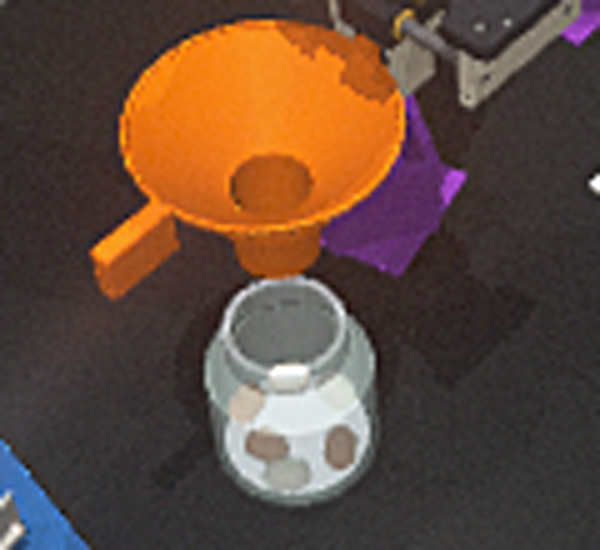

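All six pellets are in the jar: white ones at crop (290,378), (335,390) and (287,472), reds at (245,403), (268,443) and (340,447). The jar is upright, so the funnel goes back to its stand next.

>>> {"fn": "step_arm", "kwargs": {
  "increments": [
    [[-0.025, -0.004, 0], [0, 0, 0], 1],
    [[-0.06, -0.011, 0], [0, 0, 0], 1],
    [[-0.1, -0.018, 0], [0, 0, 0], 1],
    [[-0.14, -0.025, 0], [0, 0, 0], 1],
    [[-0.18, -0.032, 0], [-0.001, 0, 0], 1],
    [[-0.22, -0.039, 0], [-0.002, 0, 0], 1],
    [[-0.255, -0.046, 0], [-0.002, 0, 0], 1],
    [[-0.28, -0.05, 0], [-0.002, 0, 0], 1],
    [[-0.298, -0.053, 0], [-0.002, 0, 0], 1],
    [[-0.298, -0.053, 0], [-0.002, 0, 0], 1]
  ]
}}

```text
time_s: 27.45
tcp_pos: [0.4942, 0.3828, 0.2278]
eef_rot: [179.9, -0.0, -76.5]
contact_force: [-0.4, 0.6, -1.4]
gripper_width: 0.0118
```

```bash
python3 - <<'E'
from plan import *
st(); snap('scene','scene19'); snap('top','top19'); t=cv2.imread('pics/scene19.png'); a=cv2.resize(t[85:185,250:350],None,fx=4,fy=4,interpolation=2); t=cv2.imread('pics/top19.png'); b=cv2.resize(t[160:260,130:230],None,fx=4,fy=4,interpolation=2);cv2.imwrite('pics/c19.png',np.hstack([a,b]))
E
```

```text
t 27.45 J [ 55.6  15.9  -5.8  -0.  -68.4 -42.1] qd 1.7 tcp [0.4942 0.3828 0.2278] rot [ 1.7988e+02 -5.0000e-02 -7.6530e+01] F [-0.4  0.6 -1.4] w 0.0118
```

View pics/c19.png

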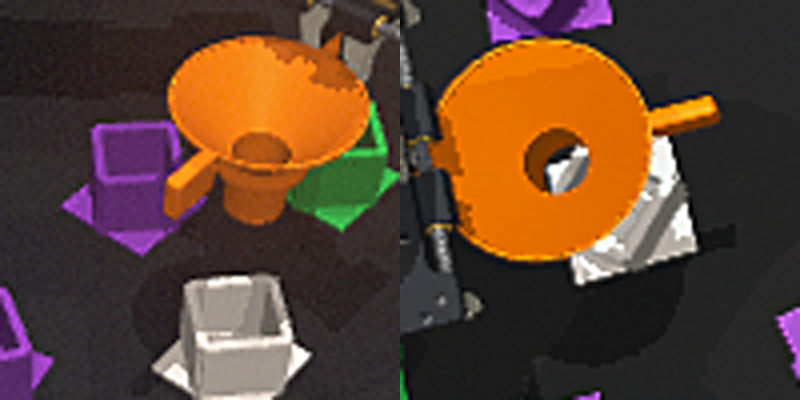

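```bash
python3 - <<'E'
from fit import *
es=extpx((250,85,4),168,36,371,170); a=extpx((130,160,4),0,40,251,262)
def res(p): 
    t=ext(proj('top',circ(*p,.066))); return np.r_[(t-a)[1:], ext(proj('scene',circ(*p,.066)))-es]
o=least_squares(res,[.5,.3,.26]); print(o.x.round(4),o.fun.round(1))
c=np.array([.4942,.3828])+.0838*np.array([np.cos(np.deg2rad(-76.53)),np.sin(np.deg2rad(-76.53))]); print('expected',c,.2278+.034)
# stand top square in scene: corners of outer top z=.06
S=[(273,0)]
E
```

```text
[0.5117 0.3036 0.2597] [-0.5 -0.4  0.2 -0.3  0.3 -0.3 -0.2]
expected [0.51372005 0.30130517] 0.26180000000000003
```

```bash
python3 - <<'E'
from plan import *
print(relm([.497,.380,.079],down(-76.6)))
E
```

```text
([0.0013, -0.0027, 0.1493], [0.002, -0.0008, -0.0001])
```

```bash
python3 - <<'E'
from plan import *
st();print(relm([.496,.381,.079],down(-76.6)))
E
```

```text
t 27.55 J [ 55.5  15.8  -5.9  -0.  -68.4 -42.1] qd 0.9 tcp [0.4944 0.3808 0.2283] rot [ 1.7989e+02 -5.0000e-02 -7.6610e+01] F [ 0.1 -0.3 -1.5] w 0.0115
([0.0, -0.0019, 0.1493], [0.002, -0.0008, -0.0001])
```

Lower most of the way, then look.

>>> {"fn": "step_arm", "kwargs": {
  "increments": [
    [[0.001, -0.002, 0.02], [0.002, 0, 0], 1],
    [[0.001, -0.002, 0.05], [0.002, 0, 0], 1],
    [[0.001, -0.002, 0.075], [0.002, 0, 0], 1],
    [[0.001, -0.002, 0.09], [0.002, 0, 0], 1],
    [[0.001, -0.002, 0.098], [0.002, 0, 0], 1],
    [[0.001, -0.002, 0.1], [0.002, 0, 0], 1],
    [[0.001, -0.002, 0.1], [0.002, 0, 0], 1],
    [[0.001, -0.002, 0.1], [0.002, 0, 0], 1]
  ]
}}

```text
time_s: 28.35
tcp_pos: [0.4971, 0.3809, 0.13]
eef_rot: [-179.9, 0.1, -76.6]
contact_force: [-0.5, -0.6, -1.1]
gripper_width: 0.0119
```

```bash
python3 - <<'E'
from plan import *
st(); snap('scene','scene20'); t=cv2.imread('pics/scene20.png'); a=cv2.resize(t[115:195,265:345],None,fx=7,fy=7,interpolation=2);cv2.imwrite('pics/c20.png',a)
print(relm([.496,.381,.079],down(-76.6)))
E
```

```text
t 28.35 J [ 55.3  20.2 -13.2   0.1 -56.4 -42. ] qd 0.2 tcp [0.4971 0.3809 0.13  ] rot [-1.7986e+02  5.0000e-02 -7.6610e+01] F [-0.5 -0.6 -1.1] w 0.0119
([-0.0002, 0.0012, 0.051], [-0.0024, 0.0009, -0.0001])
```

View pics/c20.png

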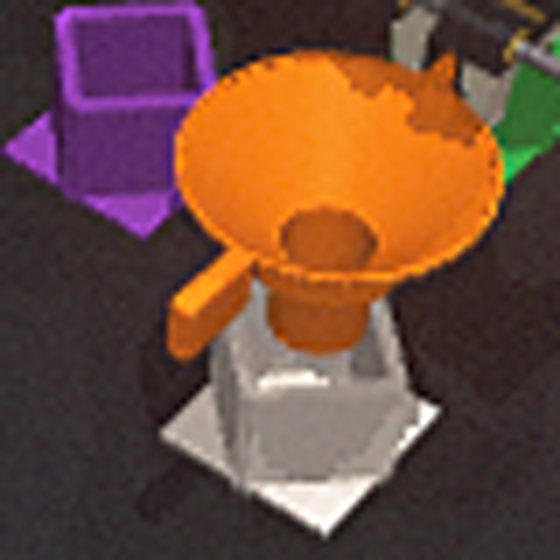

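>>> {"fn": "step_arm", "kwargs": {
  "increments": [
    [[0, 0.001, 0.01], [-0.001, 0, 0], 1],
    [[0, 0.001, 0.02], [-0.002, 0, 0], 1],
    [[0, 0.001, 0.03], [-0.002, 0, 0], 1],
    [[0, 0.001, 0.038], [-0.002, 0, 0], 1],
    [[0, 0.001, 0.044], [-0.002, 0, 0], 1],
    [[0, 0.001, 0.048], [-0.002, 0, 0], 1],
    [[0, 0.001, 0.05], [-0.002, 0, 0], 1],
    [[0, 0.001, 0.05], [-0.002, 0, 0], 1],
    [[0, 0.001, 0.05], [-0.002, 0, 0], 1]
  ]
}}

```text
time_s: 29.3
tcp_pos: [0.4959, 0.3806, 0.0791]
eef_rot: [180.0, 0.0, -76.6]
contact_force: [0.3, 0.2, -2.1]
gripper_width: 0.0118
```

```bash
python3 - <<'E'
from plan import *
st()
E
```

```text
t 29.3 J [ 55.4  23.2 -16.2  -0.  -50.6 -41.9] qd 0.1 tcp [0.4959 0.3806 0.0791] rot [ 1.7997e+02  2.0000e-02 -7.6610e+01] F [ 0.3  0.2 -2.1] w 0.0118
```

>>> {"fn": "step_arm", "kwargs": {
  "increments": [
    [[0, 0, 0.001], [0, 0, 0], 1],
    [[0, 0, 0.001], [0, 0, 0], 1],
    [[0, 0, 0.002], [0, 0, 0], 1],
    [[0, 0, 0.002], [0, 0, 0], 1]
  ]
}}

```text
time_s: 29.7
tcp_pos: [0.4962, 0.3811, 0.0783]
eef_rot: [-180.0, 0.1, -76.6]
contact_force: [-1.8, 0.2, 7.7]
gripper_width: 0.0116
```

```bash
python3 - <<'E'
from plan import *
st()
E
```

```text
t 29.7 J [ 55.4  23.3 -16.3  -0.  -50.4 -41.9] qd 0.1 tcp [0.4962 0.3811 0.0783] rot [-1.7996e+02  5.0000e-02 -7.6580e+01] F [-1.8  0.2  7.7] w 0.0116
```

Seated: the contact force is now 7.7 N upward. Release and retreat.

>>> {"fn": "step_arm", "kwargs": {
  "increments": [
    [[0, 0, -0.001], [0, 0, 0], 0.85],
    [[0, 0, -0.001], [0, 0, 0], 0.7],
    [[0, 0, -0.001], [0, 0, 0], 0.5],
    [[0, 0, -0.001], [0, 0, 0], 0.5],
    [[0, 0, -0.001], [0, 0, 0], 0.5],
    [[0, 0, -0.015], [0, 0, 0], 0.5],
    [[0, 0, -0.045], [0, 0, 0], 0.3],
    [[0, 0, -0.085], [0, 0, 0], 0],
    [[0, 0, -0.125], [0, 0, 0], 0],
    [[0, 0, -0.15], [0, 0, 0], 0]
  ]
}}

```text
time_s: 30.7
tcp_pos: [0.4967, 0.381, 0.2316]
eef_rot: [-179.8, 0.1, -76.6]
contact_force: [0.8, 1.1, 0.1]
gripper_width: 0.0706
```

>>> {"fn": "step_arm", "kwargs": {
  "increments": [
    [[-0.02, 0, -0.03], [0, 0, 0], 0],
    [[-0.05, 0, -0.06], [0, 0, 0], 0],
    [[-0.08, 0, -0.08], [0, 0, 0], 0],
    [[-0.1, 0, -0.08], [0, 0, 0], 0],
    [[-0.1, 0, -0.08], [0, 0, 0], 0],
    [[-0.1, 0, -0.08], [0, 0, 0], 0]
  ]
}}

```text
time_s: 31.3
tcp_pos: [0.4722, 0.4776, 0.3063]
eef_rot: [179.9, -0.1, -76.6]
contact_force: [-0.6, -0.4, -0.3]
gripper_width: 0.0874
```

```bash
python3 - <<'E'
from plan import *
st(); snap('scene','scene21'); snap('top','top21'); snap('wrist','wrist21')
t=cv2.imread('pics/top21.png'); t0=cv2.imread('pics/top0.png'); cv2.imwrite('pics/c21.png',cv2.resize(np.vstack([t0[100:260,80:440],t[100:260,80:440]]),None,fx=1.8,fy=1.8,interpolation=2)[:600])
E
```

```text
t 31.3 J [ 61.9  18.3   7.7  -0.1 -79.5 -48.4] qd 0.8 tcp [0.4722 0.4776 0.3063] rot [ 1.7988e+02 -5.0000e-02 -7.6570e+01] F [-0.6 -0.4 -0.3] w 0.0874
```

View pics/scene21.png

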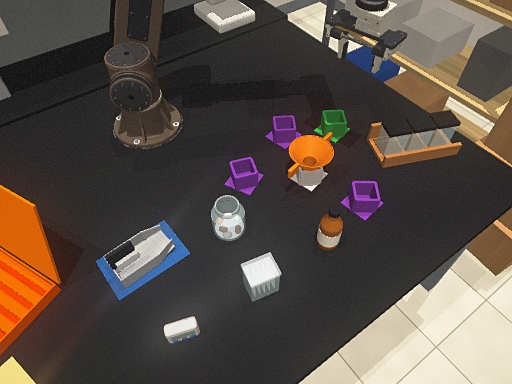

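View pics/c21.png

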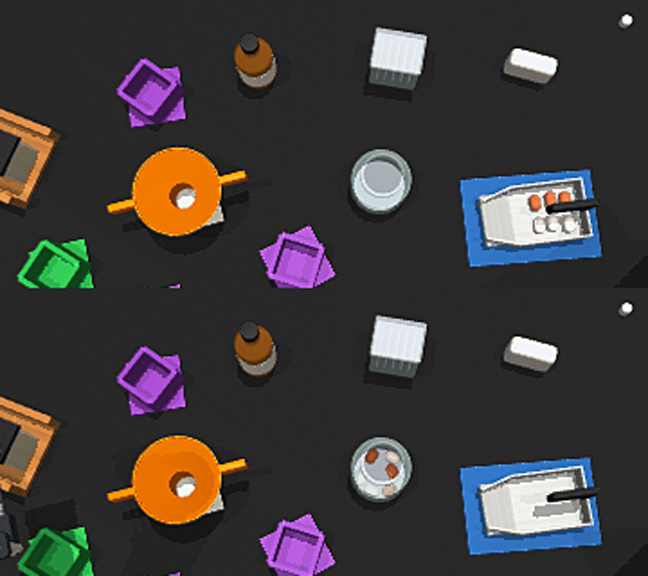

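Before and after match: the funnel is seated upright in the white stand at (180,207). The empty scoop is flat on the mat, the pellets are in the upright jar, and the bystanders haven't moved. Handing in.

```bash
python3 -c "
from plant import r
print(r.close_job(), r.get_state()['time_s'])"
```

```text
the job is handed in; nothing more can be done
the job is handed in; nothing more can be done
```

The job is done and handed in at about 31 s of the 72 s allowed. I put the funnel in the jar neck and poured the scoop through it in slow stages up to 51°. I then set the empty scoop back level on the blue mat and returned the funnel to the white stand.

**Last checks:**
- **Pellets:** with the funnel lifted off I counted all six in the jar, three red and three white. The jar was upright.
- **Scoop:** the last pictures show it empty and flat on the mat.
- **Funnel:** it pushed back with about 8 N as it seated, and it stands upright where it started.
- **Bystanders:** the timer, amber bottle and staining jar look the same as in the first top view.
- **Forces:** the largest contact force I read was about 8 N. I read it only at the end of each move.

**What disagreed:**
- The wrist camera put the scoop about 2–3 mm from where the other two cameras did; I corrected for most of that before grasping.
- The funnel shifted by 1–2 mm while it sat in the jar. My last camera fix on it, taken while the arm was still settling, was about 3 mm off, and it seated without trouble.

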